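# Load the cast-drying rack, work its air coupler and arm the blower

### The job

First release the air coupler, which was left locked: pull its spring sleeve up, turn it clockwise to the stop and let it drop fully home. Then lay every plaster cast that is on the bench in a bay of its own on the sloped drying rack, teeth up, flat on the board and in the middle of its bay between the wires. When all lie there, lock the coupler again the same way, counter-clockwise; only then open the guard wide on the switch box, flip the toggle beneath fully over to on (away from the robot) and close the guard fully, with the casts still in place and the spray bottle, jar and bowl left alone.

Things in the scene. Friction and masses are not known exactly. Their poses are not given: they have to be found in the camera images.
- cast0: plaster dental cast, 48 mm front to back (own x), 62 mm across (own y), flat-sided base 26 mm tall with a horseshoe of teeth on top to 38 mm, about 140 g; origin: centre of the flat underside, z up out of the teeth. It starts flat on the bench, teeth up; it may be absent. Best gripped across the 48 mm.
- cast1: plaster dental cast, 48 mm front to back (own x), 62 mm across (own y), flat-sided base 26 mm tall with a horseshoe of teeth on top to 38 mm, about 140 g; origin: centre of the flat underside, z up out of the teeth. It starts flat on the bench, teeth up; it may be absent. Best gripped across the 48 mm.
- cast2: plaster dental cast, 48 mm front to back (own x), 62 mm across (own y), flat-sided base 26 mm tall with a horseshoe of teeth on top to 38 mm, about 140 g; origin: centre of the flat underside, z up out of the teeth. It starts flat on the bench, teeth up; it may be absent. Best gripped across the 48 mm.
- cast3: plaster dental cast, 48 mm front to back (own x), 62 mm across (own y), flat-sided base 26 mm tall with a horseshoe of teeth on top to 38 mm, about 140 g; origin: centre of the flat underside, z up out of the teeth. It starts flat on the bench, teeth up; it may be absent. Best gripped across the 48 mm.
- board: tilted board of the fixed drying rack, 366 mm wide (own y), 122 mm deep (own x); origin: middle of its upper face, 46 mm above the bench; own z normal to the face, x up the slope away from the robot, y to the left; slope 0.30 rad. Wire ribs 6 mm high at y = -88, 0, 88 mm part it into four bays; 3 mm edge walls stand above the face 14 mm at the low front, 10 mm at the rear, 22 mm at the ends
- bay0 (a point): centre of a bay on the board's upper face, the rightmost seen from the robot; turned like the board. The bay is 82 mm clear across (y); a cast lies with its 62 mm side across it, either way round
- bay1 (a point): centre of a bay on the board's upper face, the second from the right seen from the robot; turned like the board. The bay is 82 mm clear across (y); a cast lies with its 62 mm side across it, either way round
- bay2 (a point): centre of a bay on the board's upper face, the second from the left seen from the robot; turned like the board. The bay is 82 mm clear across (y); a cast lies with its 62 mm side across it, either way round
- bay3 (a point): centre of a bay on the board's upper face, the leftmost seen from the robot; turned like the board. The bay is 82 mm clear across (y); a cast lies with its 62 mm side across it, either way round
- coupler: fixed air coupler on the bench: grey block 86 x 86 x 26 mm, origin under its centre, with an upright brass stem on its axis (own z) and a steel spring sleeve round the stem; the stem ends 130 mm above the bench, 20 mm thick; below the sleeve nothing is wider than 56 mm down to 26 mm. Its hose stub points to its own -x. May stand left or right.
- sleeve_mid (a point): middle of the spring sleeve, on the coupler's axis, 95 mm above the bench when down; turns with the sleeve. The sleeve is a flat-sided steel piece 58 mm long (own x) by 36 mm across its two ribbed flats (own y) by 34 mm tall; grip it across the flats
- sleeve_lift (a joint): how far the sleeve is pulled up, m: 0 down (home), 0.014 at the top stop; a spring pulls it down with 6 N at home, 10 N at the top. Pins below it sit in notches: below about 0.009 it turns only 0.1 rad; pull it higher to turn it. Let go between the notches, it stays up at about 0.008
- sleeve_turn (a joint): turn of the sleeve, rad, counter-clockwise seen from above: 0 released (sleeve's long side along the coupler's x), lock notch at 1.2, where it starts; stops at -0.03 and 1.23; it drops home only above 1.1 or below 0.1; it turns easily
- switchbox: fixed grey blower switch box 120 (own x) x 90 x 50 mm tall, origin under its centre; it carries the toggle under a hinged guard. May stand left or right.
- guard (a joint): opening of the grey box-shaped guard, rad: 0 closed, 1.75 fully open (thrown back past upright, away from the robot); its stiff hinge keeps it where it is left (about 0.05 N m); it swings up about the box's own y axis
- guard_hinge (a point): middle of the guard's hinge line, turned like the switch box: 36 mm behind the box's centre (own +x), 54 mm above the bench
- guard_fin (a point): middle of the upright black fin on the guard's top by which it is lifted: 10 mm thick (along the hinge line), 24 mm long, 28 mm tall; closed, it lies 58 mm in front of (own -x) and 58 mm above the hinge; turns with the guard. The guard is 56 mm wide, reaches 74 mm from the hinge, 43 mm tall
- toggle (a joint): steel bat toggle, rad: 0 off (leans to the box's -x, towards the robot), 0.8 on (leans to +x); it stays where it is left (0.04 N m); pivot at the box's own x = -2 mm, 52 mm above the bench
- toggle_tip (a point): end of the toggle, 8 mm thick, 30 mm from its pivot; turns with the toggle
- bottle: orange spray bottle, 64 mm thick, 170 mm tall; origin under its centre; a bystander, to be left alone
- bowl: black rubber mixing bowl, 84 mm wide, 50 mm tall; origin under its centre; a bystander, to be left alone
- jar: white jar, 70 mm thick, 90 mm tall; origin under its centre; a bystander, to be left alone
Mind the look-alikes: they are no part of the job. Leave any green look-alike of the coupler alone.

How it is judged:
On the way, in this order (a step that is already met when the one before it is completed fails the run):
1. the sleeve is turned back to the release notch and down home (value of joint sleeve_lift below 0.003 m and value of joint sleeve_turn below 0.2 rad), for 0.2 s.
2. every cast lies flat, teeth up, in a bay of the rack, let go (x of cast0 in the frame of board between -0.036 and 0.036 m and z of cast0 in the frame of board between -0.006 and 0.006 m and angle between the z axis of each of cast0, cast1, cast2, cast3 and the z axis of board, either way round below 0.09 rad and angle between each of cast0, cast1, cast2, cast3's own z axis and vertical below 0.6 rad and linear speed of each of cast0, cast1, cast2, cast3 below 0.03 m/s and contact force between each of cast0, cast1, cast2, cast3 and the fingers below 0.2 N and (y of cast0 in the frame of board between -0.1445 and -0.1195 m or y of cast0 in the frame of board between -0.0565 and -0.0315 m or y of cast0 in the frame of board between 0.0315 and 0.0565 m or y of cast0 in the frame of board between 0.1195 and 0.1445 m) and x of cast1 in the frame of board between -0.036 and 0.036 m and z of cast1 in the frame of board between -0.006 and 0.006 m and (y of cast1 in the frame of board between -0.1445 and -0.1195 m or y of cast1 in the frame of board between -0.0565 and -0.0315 m or y of cast1 in the frame of board between 0.0315 and 0.0565 m or y of cast1 in the frame of board between 0.1195 and 0.1445 m) and x of cast2 in the frame of board between -0.036 and 0.036 m and z of cast2 in the frame of board between -0.006 and 0.006 m and (y of cast2 in the frame of board between -0.1445 and -0.1195 m or y of cast2 in the frame of board between -0.0565 and -0.0315 m or y of cast2 in the frame of board between 0.0315 and 0.0565 m or y of cast2 in the frame of board between 0.1195 and 0.1445 m) and x of cast3 in the frame of board between -0.036 and 0.036 m and z of cast3 in the frame of board between -0.006 and 0.006 m and (y of cast3 in the frame of board between -0.1445 and -0.1195 m or y of cast3 in the frame of board between -0.0565 and -0.0315 m or y of cast3 in the frame of board between 0.0315 and 0.0565 m or y of cast3 in the frame of board between 0.1195 and 0.1445 m)), for 0.2 s.
3. the sleeve is turned to the lock notch and down home (value of joint sleeve_lift below 0.003 m and value of joint sleeve_turn above 1 rad), for 0.2 s.
4. the guard is open (more than 1.2 rad) (value of joint guard above 1.2 rad), for 0.1 s.
5. the toggle is on (value of joint toggle above 0.65 rad), for 0.1 s.
6. the guard is closed over the switched-on toggle (value of joint toggle above 0.65 rad and value of joint guard below 0.08 rad), for 0.2 s.
At the end, for the whole second after the job is handed in: Each cast rests released in a bay, teeth up, within 12.5 mm of the bay's centre across, 36 mm along the slope, underside within 6 mm and 0.09 rad of the board; sleeve turned over 1.0 rad, within 3 mm of home; toggle over 0.65 rad; guard within 0.08 rad of closed (all of step 2 and all of step 3 and all of step 6); the robot touches nothing.
It fails at once if a bystander (bottle, jar or bowl) is moved more than 30 mm (distance of any of bottle, jar, bowl from where it was at the start of the episode above 0.03 m).
Of cast0, cast1, cast2, cast3 only 2 to 4 are there at a start; the rules pass over those that are not, and their reading is None.
At some moment in a run one of cast0, cast1, cast2, cast3 may be knocked a few centimetres aside while the robot is not near it.
Once in a run the grip may slacken for a moment while it holds something.
It also fails if it takes over 210 s, if anything falls off the work surface, if the arm or the gripper's body presses on something with over 40 N, if the wrist force passes 120 N, or if a joint passes its speed limit or range.

### The arm

A 7-joint arm with a two-finger parallel gripper is mounted at the origin on the work surface. World frame = base frame: x ahead of the robot, y to its left, z up, the work surface at z = 0. Lengths are in m, angles in rad, forces in N, time in s.
With the tool pointing down it reaches from about 0.4 to 0.875 m from the base axis. Payload 19.3 kg.
Tool frame: the origin (TCP) lies on the centre line of the jaws, within the pads' length; the fingertips stand 8 mm ahead of it and the grasp point (between the pads) lies 11 mm behind it; z points along the fingers, y is the line along which they close (so a half turn about z gives the same grasp; the last joint's range is limited). The gripper opens to 85 mm and grips with 20 to 120 N. Pads are 22 mm wide; open, the fingers measure 114 mm over their backs; the gripper's body (76 mm by 85 mm) begins 54 mm behind the grasp point. The pads swing forward as they close: fully open they stand 13 mm farther back than shut.
Start: joints at [-1.325, 0.521, -0.036, 1.599, 0.021, 1.021, -0.113], TCP at [0.194, 0.594, 0.239] pointing down, gripper open.
Joint ranges: [-2.91, 2.91], [-0.3, 2.13], [-1.5, 1.42], [0.17, 2.43], [-1.26, 4.41], [0.16, 1.93], [-2.52, 2.52]. Speed limits (rad/s): [1.89, 1.89, 2.39, 2.39, 3.01, 3.01, 3.01].

### API

Orientations are given as [roll, pitch, yaw] about the fixed x, y, z axes, in that order (R = Rz(yaw) Ry(pitch) Rx(roll)).
In Python, from workcell import status, grab_frame, camera_params, bot, search_frame, silhouettes gives the robot as it stands.
- The arm moves only by the shell command python3 -m creep 'ROWS' [FORCE]. ROWS is JSON, a list of rows, each a list of 5 numbers: the shift along the tool's x, y, z in units of 60 mm (1.0 is 60 mm), then the turn about the tool's z in units of 8 degrees (1.0 is 8 degrees), then the opening, from 0 (shut) to 1 (fully open). In form: [[x, y, z, twist, hand], ...]. A call has 1 to 5 rows; each row is the pose to reach, as a shift and turn from the pose commanded when the call began, along the tool's axes at that moment; what a row does not reach only later rows make up. A row lasts 1/8 s, in which the tool goes at most 62.5 mm and 10.7 degrees, less where a joint would pass 70% of its speed; a pose out of reach is approached as far as the arm can. A call with a gripper value outside its range is refused whole. The fingers move at their own pace and stop on an object; FORCE is the grip in N (left out, the last holds). Time passes only in rows, so rows that repeat a pose let the fingers close. It gives the time, the measured TCP pose, the force, the opening and the grip force at its end, in the units of the state.
- status.observe(): the state, without advancing time (a new reading comes with each control period).
- grab_frame(name): name is "scene" or "top" or "wrist"; returns the picture (420x560x3 uint8, blue, green, red); there is no depth.
- camera_params(name): a dict with "K" (3x3 intrinsics, pixels), "rvec" (rotation vector, rad) and "tvec" (3), from world to camera coordinates, as OpenCV has them; the wrist camera has in their place "tool_from_camera" (4x4, takes a point from camera to tool coordinates, whose origin is the TCP and whose axes are the flange's). Camera axes: x right, y down, z forward; pixel columns grow to the right and rows downward; lengths in m; the calibration is good to about 2 mm. A picture is of the moment at which its call begins: read the wrist's pose just before it. camera_params takes no time and is no camera call.
- bot.job_done(): hands the job in; it is judged then, once.
Trained networks look in the newest picture that a camera, given by its name, has taken for a name from the list of things; names that differ only in an ending like _2 or _b are one class to them, and where a whole thing is asked for, a point or a joint stands for the part that bears it (a point fixed in the world has none). Each returns a list of dicts, best first, with "p" (0 to 1); they miss things now and then, are a little off and sometimes report something else, mostly with a low value. They report only what shows in the picture. A call takes as long as a camera call. They do not tell look-alikes from the thing itself.
- search_frame(camera, name): "extent" ([left, top, right, bottom] as shares, 0 to 1, of the picture: columns of its width, rows of its height, round what is visible of it).
- silhouettes(camera, name): "mask" (420x560 bool, what is visible of it) and "extent" ([left, top, right, bottom] as shares, 0 to 1, of the picture: columns of its width, rows of its height, round what is visible of it).
The state is a dict: "clock": time; "qpos": joint angles; "qd": joint speeds; "joint_efforts": joint torques, N m; "position": TCP position; "tool_rot": TCP orientation; "force": force on the tool from outside, world axes, zero at the start; "moment": the same for the moment, N m; "grip_width": finger opening in m; "finger_force": force on a finger pad.
Only numpy, scipy, OpenCV 4.12 (cv2) and the standard library are available. Lean on these libraries where they do the work, as an engineer would, in place of code of your own. Each camera call takes 0.05 s, during which the arm holds its last target. There are 200 camera calls.

## Working session

There is one attempt and no reset: what is moved stays moved. The work goes in short steps, Python scripts to look and compute and a shell command to move; the robot and the scene stay as the last step left them, time stands still between calls to the robot, and variables do not carry over. Pictures are saved under pics/ and viewed, at most 14 in all, crops included, and the job is handed in when it is done.

```bash
ls; mkdir -p pics; python3 - <<'E'
from workcell import status, grab_frame, camera_params
import cv2
for n in("scene","top"):
    cv2.imwrite(f"pics/{n}0.png",grab_frame(n)); print(n,camera_params(n))
print(camera_params("wrist")); print(status.observe())
E
```

```text
pics
scene {'K': array([[416.49448193,   0.        , 280.81417312],
       [  0.        , 416.49448193, 211.39955768],
       [  0.        ,   0.        ,   1.        ]]), 'rvec': array([ 2.46626203,  0.69567925, -0.21026598]), 'tvec': array([-0.40803702, -0.29201641,  1.75892065])}
top {'K': array([[436.37732676,   0.        , 276.15844757],
       [  0.        , 436.37732676, 211.30453176],
       [  0.        ,   0.        ,   1.        ]]), 'rvec': array([ 2.20628329, -2.15619036,  0.09835912]), 'tvec': array([-0.14177389,  0.5574052 ,  1.31999948])}
{'K': array([[355.96787092,   0.        , 284.18723754],
       [  0.        , 355.96787092, 206.99698231],
       [  0.        ,   0.        ,   1.        ]]), 'tool_from_camera': array([[-6.21982507e-05, -9.55160347e-01, -2.96089019e-01,
         7.43281829e-02],
       [ 9.99999824e-01,  1.15451823e-04, -5.82504692e-04,
        -3.49755889e-04],
       [ 5.90569401e-04, -2.96089003e-01,  9.55160172e-01,
        -1.34341600e-01],
       [ 0.00000000e+00,  0.00000000e+00,  0.00000000e+00,
         1.00000000e+00]])}
{'clock': 0.1, 'qpos': array([-1.32520335,  0.52194554, -0.03627515,  1.59993195,  0.02118251,
        1.02109264, -0.11278717]), 'qd': array([-0.00022608,  0.00032561, -0.00034404, -0.00169777,  0.00116955,
        0.00102129, -0.00029218]), 'joint_efforts': array([ 3.16310412e-03, -9.28492713e+01,  1.98404901e+00, -3.70534372e+01,
        1.81658874e-02,  5.29549739e-03,  8.03161868e-06]), 'position': array([0.19407392, 0.59380769, 0.23879621]), 'tool_rot': array([-3.14060264e+00,  7.98225880e-05,  2.82574673e+00]), 'force': array([-0.10358836, -0.18481434, -0.29550999]), 'moment': array([-0.01987468, -0.06069602,  0.03785069]), 'finger_force': 0.0, 'grip_width': 0.08582188473728367}
```

View pics/top0.png

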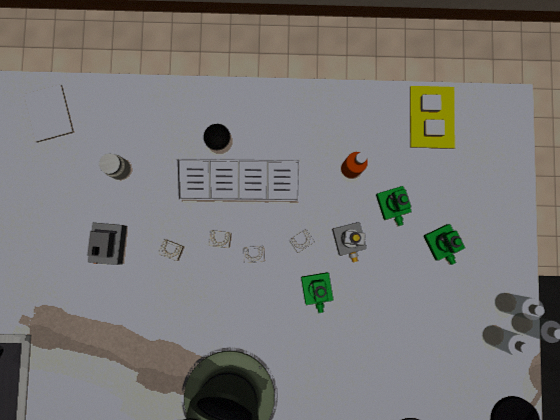

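View pics/scene0.png

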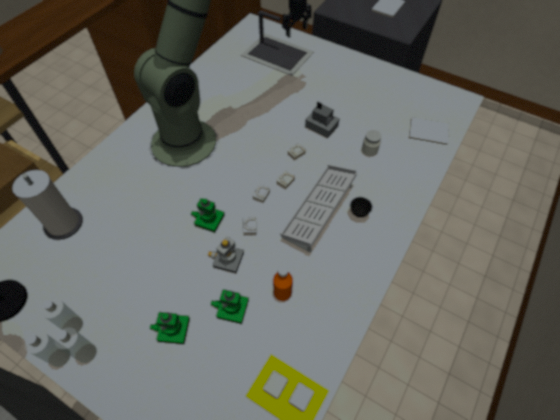

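Top view: the casts lie at (171,249), (219,239), (254,254) and (301,240). The rack is at (238,180) and the switch box at (107,244). The grey coupler with the brass stub is at (350,240); the green look-alikes are at (394,205), (444,243) and (318,290). The white blocks on the yellow tray at (432,115) are decoys. I choose the grey coupler.

```bash
cat > h.py <<'E'
import numpy as np, cv2
from scipy.spatial.transform import Rotation as R
from workcell import status, grab_frame, camera_params, search_frame, silhouettes
def cam(name, st=None):
    """K, Rcw (world->cam), t"""
    p=camera_params(name)
    if name!="wrist":
        return p["K"],cv2.Rodrigues(p["rvec"])[0],p["tvec"]
    st=st or status.observe()
    T=np.eye(4);T[:3,:3]=R.from_euler("xyz",st["tool_rot"]).as_matrix();T[:3,3]=st["position"]
    W=np.linalg.inv(T@p["tool_from_camera"]);return p["K"],W[:3,:3],W[:3,3]
def proj(c,P):
    K,Rm,t=c;q=(np.atleast_2d(P)@Rm.T+t)@K.T;return q[:,:2]/q[:,2:]
def back(c,uv,z):
    K,Rm,t=c;uv=np.atleast_2d(uv);d=np.c_[uv,np.ones(len(uv))]@np.linalg.inv(K).T@Rm
    o=-Rm.T@t;return o+d*((z-o[2])/d[:,2])[:,None]
def box(cx,cy,yaw,lx,ly,z0,z1):
    p=np.array([[a*lx/2,b*ly/2,z] for a in(-1,1) for b in(-1,1) for z in(z0,z1)])
    p[:,:2]=p[:,:2]@np.array([[np.cos(yaw),np.sin(yaw)],[-np.sin(yaw),np.cos(yaw)]]);p[:,:2]+=[cx,cy];return p
def rendermask(c,pts,S=4):
    m=np.zeros((420*S,560*S),np.uint8)
    for P in pts:
        h=cv2.convexHull((proj(c,P)*S).astype(np.float32));cv2.fillConvexPoly(m,np.round(h).astype(int),1)
    return cv2.resize(m.astype(np.float32),(560,420),interpolation=cv2.INTER_AREA)
def fit(c,mask,parts,x0,yaws,step=0.01):
    """fit x,y,yaw; parts(x,y,yaw)->list of hulls"""
    from scipy.optimize import minimize
    m=mask.astype(np.float32);best=None
    f=lambda v:np.abs(rendermask(c,parts(*v))-m).sum()/m.sum()
    for y in yaws:
        s=np.array([x0[0],x0[1],y]);sim=np.vstack([s,s+[step,0,0],s+[0,step,0],s+[0,0,.2]])
        r=minimize(f,s,method="Nelder-Mead",options=dict(initial_simplex=sim,maxiter=120))
        if best is None or r.fun<best.fun:best=r
    return best.x,best.fun
castparts=lambda x,y,a:[box(x,y,a,.048,.062,0,.026)]
boxparts=lambda x,y,a:[box(x,y,a,.12,.09,0,.05)]
def casts(c,camname,thr=.3):
    out=[]
    for d in silhouettes(camname,"cast0"):
        if d["p"]<thr:continue
        v,u=np.nonzero(d["mask"]);w=back(c,[[u.mean(),v.mean()]],.018)[0]
        x,e=fit(c,d["mask"],castparts,w[:2],np.arange(4)*np.pi/4)
        out.append((round(d["p"],2),np.round([u.mean(),v.mean()]),np.round(x,4),round(e,2)))
    return out
E
python3 - <<'E'
from h import *
grab_frame("top");c=cam("top")
for o in casts(c,"top"):print(*o)
for n,z in[("coupler",.026),("switchbox",.03),("board",.046),("bottle",.1),("jar",.05),("bowl",.03)]:
    for d in silhouettes("top",n):
        if d["p"]>.3:
            v,u=np.nonzero(d["mask"]);r=cv2.minAreaRect(np.c_[u,v].astype(np.float32))
            print(n,round(d["p"],2),np.round([u.mean(),v.mean()],1),np.round(back(c,[[u.mean(),v.mean()]],z)[0],3),"rect",np.round(back(c,[r[0]],z)[0],3),r[1:],u.min(),u.max(),v.min(),v.max())
E
```

```text
0.9 [220. 239.] [ 0.4719  0.0405 -0.1177] 0.06
0.88 [171. 250.] [ 0.4342  0.1898 -0.3626] 0.08
0.79 [254. 254.] [ 0.427  -0.064   3.2438] 0.06
0.65 [302. 241.] [ 0.4711 -0.2109  0.653 ] 0.13
0.47 [217. 137.] [0.7914 0.0616 1.1776] 0.3
0.46 [353. 237.] [ 0.4847 -0.3707  0.0947] 0.61
0.4 [350. 240.] [ 0.4787 -0.3681  1.1206] 0.59
coupler 0.94 [317.3 289.6] [ 0.325 -0.259  0.026] rect [ 0.315 -0.261  0.026] ((38.304962158203125, 28.441024780273438), 80.53767395019531) 302 333 273 312
coupler 0.66 [444.3 243. ] [ 0.475 -0.646  0.026] rect [ 0.467 -0.651  0.026] ((38.460365295410156, 31.752164840698242), 63.43495178222656) 425 463 224 263
coupler 0.6 [349.8 239.7] [ 0.478 -0.356  0.026] rect [ 0.469 -0.361  0.026] ((39.1336784362793, 31.497838973999023), 72.6459732055664) 333 365 221 262
coupler 0.59 [100.9 244.1] [0.448 0.403 0.026] rect [0.447 0.403 0.026] ((25.237709045410156, 25.062448501586914), 6.709836483001709) 88 114 231 256
coupler 0.56 [394.  204.2] [ 0.591 -0.492  0.026] rect [ 0.582 -0.496  0.026] ((37.83055114746094, 30.453039169311523), 70.55996704101562) 376 410 187 225
sw
[... 286 characters left out ...]
bottle 0.74 [353.7 238.4] [ 0.481 -0.354  0.1  ] rect [ 0.481 -0.355  0.1  ] ((21.706077575683594, 13.767855644226074), 7.125016689300537) 343 365 231 246
bottle 0.71 [354.1 164.5] [ 0.697 -0.354  0.1  ] rect [ 0.698 -0.353  0.1  ] ((21.15707015991211, 30.340633392333984), 54.462318420410156) 341 367 152 177
jar 0.82 [114.1 166. ] [0.685 0.367 0.05 ] rect [0.686 0.367 0.05 ] ((31.304948806762695, 21.913463592529297), 26.56505012512207) 99 129 154 179
bowl 0.72 [216.9 136.5] [0.789 0.06  0.03 ] rect [0.789 0.06  0.03 ] ((25.0, 26.0), 90.0) 204 230 124 149
bowl 0.64 [354.5 164.4] [ 0.711 -0.368  0.03 ] rect [ 0.711 -0.368  0.03 ] ((19.798988342285156, 28.284271240234375), 45.0) 342 367 152 177
```

```bash
cat > go.py <<'E'
import sys
from h import *
# usage: go.py x y z yaw -> shift units in tool axes
x,y,z,a=map(float,sys.argv[1:5]);s=status.observe();Rm=R.from_euler("xyz",s["tool_rot"])
d=Rm.inv().apply(np.array([x,y,z])-s["position"])/.06
t=(s["tool_rot"][2]-a);t=(t+np.pi)%(2*np.pi)-np.pi
print("shift",np.round(d,3),"twist",round(np.degrees(t)/8,2),"q7",s["qpos"][6],"pos",np.round(s["position"],4),"rot",np.round(s["tool_rot"],3))
E
python3 -m creep '[[-0.56,-0.33,0,0,1],[-1.12,-0.66,0,0,1],[-1.68,-1,0,0,1],[-2.24,-1.33,0,0,1],[-2.8,-1.67,0,0,1]]'
python3 -m creep '[[-0.56,-0.33,0,0,1],[-1.12,-0.66,0,0,1],[-1.68,-1,0,0,1],[-2.24,-1.33,0,0,1],[-2.8,-1.67,0,0,1]]'
python3 -m creep '[[-0.25,-0.69,0,0,1],[-0.5,-1.38,0,0,1],[-0.75,-2.07,0,0,1],[-1,-2.77,0,0,1],[-1.24,-3.46,0,0,1]]'
python3 -m creep '[[-0.25,-0.69,0,0,1],[-0.5,-1.38,0,0,1],[-0.75,-2.07,0,0,1],[-1,-2.77,0,0,1],[-1.24,-3.46,0,0,1]]'
python3 -m creep '[[-0.25,-0.69,0,0,1],[-0.5,-1.38,0,0,1],[-0.75,-2.07,0,0,1],[-1,-2.77,0,0,1],[-1.24,-3.46,0,0,1]]'
python3 -m creep '[[0,0,0,1,1],[0,0,0,2,1],[0,0,0,3,1],[0,0,0,4,1],[0,0,0,5,1]]'
python3 -m creep '[[0,0,0,1,1],[0,0,0,2,1],[0,0,0,3,1],[0,0,0,4,1],[0,0,0,5,1]]'
python3 go.py 0.47 -0.36 0.24 1.45
```

```text
clock: 1.12
position: [0.3235, 0.4457, 0.2394]
tool_rot: [3.141, 0.0, 2.826]
force: [1.0, -0.6, -0.1]
grip_width: 0.0853
finger_force: 0.0
clock: 1.75
position: [0.4521, 0.2982, 0.2394]
tool_rot: [3.141, 0.0, 2.826]
force: [-0.1, 1.1, 0.2]
grip_width: 0.085
finger_force: 0.0
clock: 2.38
position: [0.4575, 0.0774, 0.2395]
tool_rot: [3.141, 0.0, 2.826]
force: [0.1, -0.5, 1.2]
grip_width: 0.0856
finger_force: 0.0
clock: 3.0
position: [0.4637, -0.1431, 0.2395]
tool_rot: [3.141, 0.0, 2.826]
force: [0.9, 0.2, 0.2]
grip_width: 0.0851
finger_force: 0.0
clock: 3.62
position: [0.47, -0.3635, 0.2394]
tool_rot: [3.142, 0.0, 2.826]
force: [0.1, 0.6, 0.1]
grip_width: 0.0855
finger_force: 0.0
clock: 4.25
position: [0.47, -0.362, 0.2393]
tool_rot: [3.142, 0.0, 2.123]
force: [-0.2, -0.4, 0.3]
grip_width: 0.0853
finger_force: 0.0
clock: 4.88
position: [0.47, -0.362, 0.2394]
tool_rot: [3.141, -0.0, 1.425]
force: [-0.6, -0.6, -1.1]
grip_width: 0.0856
finger_force: 0.0
shift [ 0.033 -0.006 -0.011] twist -0.18 q7 0.7526433622734321 pos [ 0.47   -0.362   0.2394] rot [ 3.141 -0.     1.425]
```

Very precise motion. Close look with the wrist.

```bash
python3 - <<'E'
from h import *
st=status.observe();im=grab_frame("wrist");c=cam("wrist",st)
cv2.imwrite("pics/w1.png",im)
for n in("coupler","sleeve_mid"):
    for d in silhouettes("wrist",n):
        if d["p"]>.2:
            v,u=np.nonzero(d["mask"]);r=cv2.minAreaRect(np.c_[u,v].astype(np.float32));print(n,round(d["p"],2),u.mean(),v.mean(),r)
print(proj(c,[[.47,-.36,.13],[.47,-.36,.026]]))
E
```

```text
coupler 0.81 425.12367606322306 270.87208733909074 ((430.9913635253906, 268.26055908203125), (141.56097412109375, 95.48780059814453), 12.680383682250977)
coupler 0.71 295.6012883929599 169.29023352122397 ((290.0124816894531, 178.19439697265625), (105.32693481445312, 116.31558227539062), 65.77225494384766)
coupler 0.69 108.66073624661801 87.88210215626793 ((103.1904067993164, 95.95870971679688), (104.83638000488281, 140.35108947753906), 67.45694732666016)
coupler 0.57 325.9259259259259 371.13823682837767 ((327.1758728027344, 367.78790283203125), (91.36116790771484, 44.860530853271484), 6.632514476776123)
sleeve_mid 0.77 80.51066269204311 86.09057555606512 ((75.31501770019531, 86.23860931396484), (62.08186721801758, 96.72137451171875), 68.74949645996094)
sleeve_mid 0.75 302.34713804713806 182.05286195286195 ((302.0, 184.0), (78.0, 48.0), 90.0)
[[282.03993364 203.4972655 ]
 [282.63969051 173.44060887]]
```

View pics/w1.png

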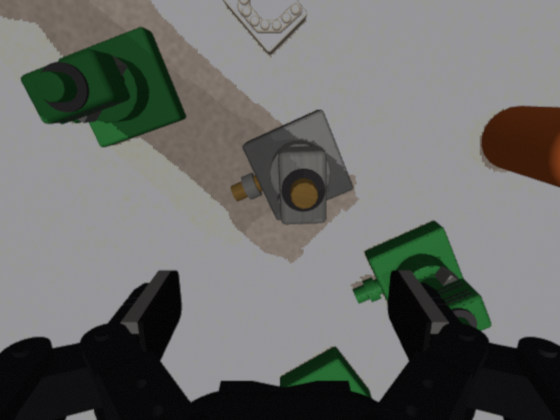

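The picture shows the grey coupler in the middle. Its block corners are at (243,147), (321,111) and (353,186), the brass stem end is at (304,194), and the sleeve's long sides run along the columns at 277 and 326. The green look-alikes stand around it.

```bash
python3 - <<'E'
from h import *
c=cam("wrist")
b=back(c,[[243,147],[321,111],[353,186]],.026);print(b.round(4));print("centre",(b[0]+b[2])/2, np.linalg.norm(b[0]-b[1]),np.linalg.norm(b[2]-b[1]))
print("edge angs",[np.arctan2(*(b[j]-b[i])[1::-1]) for i,j in((0,1),(1,2))])
print("stem",back(c,[[304,194]],.13), "stub",back(c,[[236,191]],.026))
s=back(c,[[277,148],[326,148],[326,222],[279,222]],.112);print("sleeve",s.round(4),s.mean(0))
E
python3 go.py 0.48 -0.37 0.2 1.41
```

```text
[[ 0.4354 -0.3288  0.026 ]
 [ 0.5141 -0.3056  0.026 ]
 [ 0.5381 -0.3824  0.026 ]]
centre [ 0.48676836 -0.35560987  0.026     ] 0.08202874154534863 0.08045730975863709
edge angs [np.float64(0.2858529680608162), np.float64(-1.2683692868416445)]
stem [[ 0.4863701  -0.35513727  0.13      ]] stub [[ 0.42083497 -0.37131262  0.026     ]]
sleeve [[ 0.4714 -0.3228  0.112 ]
 [ 0.5069 -0.3277  0.112 ]
 [ 0.5009 -0.3849  0.112 ]
 [ 0.4647 -0.3799  0.112 ]] [ 0.48597703 -0.35382887  0.112     ]
shift [-0.11   0.182  0.654] twist 0.16 q7 0.7584330105120042 pos [ 0.4701 -0.362   0.2392] rot [-3.141  0.     1.432]
```

```bash

python3 -m creep '[[0.15,0.253,0,-0.2,1],[0.15,0.253,0.7,-0.2,1],[0.15,0.253,1.4,-0.2,1],[0.15,0.253,2.1,-0.2,1],[0.15,0.253,2.57,-0.2,1]]'
python3 go.py 0.4864 -0.3552 0.085 1.46
python3 -m creep '[[0,0,0,0,0.3],[0,0,0,0,0.2],[0,0,0,0,0.2],[0,0,0,0,0.2],[0,0,0,0,0.2]]' 60
python3 -c "
from h import *;s=status.observe();print(s['force'],s['moment'],s['position'],s['grip_width'],s['finger_force'])"
```

```text
clock: 5.65
position: [0.487, -0.3543, 0.0831]
tool_rot: [-3.141, -0.001, 1.462]
force: [0.7, -0.3, -0.7]
grip_width: 0.0855
finger_force: 0.0
shift [-0.016 -0.008 -0.032] twist 0.01 q7 0.8660557859856438 pos [ 0.487  -0.3543  0.0831] rot [-3.141e+00 -1.000e-03  1.462e+00]
clock: 6.28
position: [0.4856, -0.3555, 0.0868]
tool_rot: [-3.141, -0.0, 1.457]
force: [-11.7, 4.0, 17.6]
grip_width: 0.0353
finger_force: 58.8
[-11.74251757   3.98270506  17.60305871] [0.97348863 2.42022717 0.00466466] [ 0.48556449 -0.35546982  0.08683962] 0.03533383543631473 58.81382703781128
```

```bash

python3 -m creep '[[0,-0.02,-0.1,0,0.2],[0,-0.02,-0.2,0,0.2],[0,-0.02,-0.25,0,0.2],[0,-0.02,-0.25,0,0.2]]' 60
python3 -m creep '[[0,0,0,1,0.2],[0,0,0,2,0.2],[0,0,0,3,0.2]]' 60
python3 -c "
from h import *;s=status.observe();print(s['force'],s['moment'],s['position'],s['grip_width'],s['finger_force'])"
```

```text
clock: 6.78
position: [0.4854, -0.3553, 0.1003]
tool_rot: [3.141, 0.0, 1.458]
force: [2.8, -4.9, -11.6]
grip_width: 0.0351
finger_force: 61.0
clock: 7.15
position: [0.4856, -0.3554, 0.1001]
tool_rot: [3.141, 0.0, 1.034]
force: [2.6, -4.9, -12.1]
grip_width: 0.0354
finger_force: 61.0
[  2.62986816  -4.86430324 -12.07133865] [-1.16269482 -0.79987361  0.03249453] [ 0.4855793  -0.35540564  0.10005569] 0.03535477965106464 60.95722854137421
```

```bash

python3 -m creep '[[0,0,0,1.2,0.2],[0,0,0,2.4,0.2],[0,0,0,3.6,0.2],[0,0,0,4.8,0.2],[0,0,0,5.7,0.2]]' 60
python3 -m creep '[[0,0,0.1,0,0.2],[0,0,0.2,0,0.2],[0,0,0.26,0,0.2],[0,0,0.26,0,0.2]]' 60
python3 -c "
from h import *;s=status.observe();print(s['force'],s['moment'],s['position'],s['grip_width'],s['finger_force'])"
```

```text
clock: 7.78
position: [0.4857, -0.3557, 0.1001]
tool_rot: [3.14, -0.0, 0.238]
force: [3.8, -8.3, -11.3]
grip_width: 0.0352
finger_force: 61.0
clock: 8.28
position: [0.4858, -0.3559, 0.0867]
tool_rot: [3.141, -0.003, 0.242]
force: [-5.2, 5.9, 33.3]
grip_width: 0.0352
finger_force: 66.8
[-5.17315285  5.94165718 33.29144426] [ 1.07360756  1.17403542 -0.02137086] [ 0.48578464 -0.35588324  0.08667841] 0.035160740404983445 66.76794290542603
```

```bash

python3 -m creep '[[0,0,0,0,0.6],[0,0,0,0,1],[0,0,0,0,1],[0,0,-0.9,0,1],[0,0,-1.8,0,1]]'
python3 - <<'E'
from h import *
c=cam("wrist");cv2.imwrite("pics/w2.png",grab_frame("wrist"))
E
python3 -m creep '[[0.1,-0.8,-0.1,-1,1],[0.2,-1.6,-0.1,-2,1],[0.34,-2.41,-0.1,-3,1],[0.34,-2.41,-0.1,-4,1],[0.34,-2.41,-0.1,-5,1]]'
python3 -m creep '[[0,0,0,-1.2,1],[0,0,0,-2.4,1],[0,0,0,-3.6,1],[0,0,0,-4.8,1],[0,0,0,-6,1]]'
python3 -m creep '[[0,0,0,-1.2,1],[0,0,0,-2.4,1],[0,0,0,-3.2,1],[0,0,0,-3.2,1]]'
python3 - <<'E'
from h import *
c=cam("wrist");cv2.imwrite("pics/w3.png",grab_frame("wrist"))
for o in casts(c,"wrist"):print(*o)
st=status.observe();print(st["position"],st["tool_rot"],st["qpos"][6])
a=cv2.imread("pics/w2.png");b=cv2.imread("pics/w3.png")
cv2.imwrite("pics/w23.png",np.hstack([cv2.resize(a,(400,300)),cv2.resize(b,(400,300))]))
E
```

```text
clock: 8.9
position: [0.4847, -0.3551, 0.1936]
tool_rot: [-3.141, 0.001, 0.242]
force: [0.5, 0.3, -0.4]
grip_width: 0.0857
finger_force: 0.0
clock: 9.57
position: [0.4703, -0.2091, 0.1986]
tool_rot: [3.142, -0.0, 0.947]
force: [0.2, -0.4, -0.7]
grip_width: 0.0853
finger_force: 0.0
clock: 10.2
position: [0.4701, -0.2099, 0.1985]
tool_rot: [-3.142, -0.0, 1.784]
force: [0.1, -0.8, -0.5]
grip_width: 0.0853
finger_force: 0.0
clock: 10.7
position: [0.47, -0.21, 0.1985]
tool_rot: [3.141, -0.0, 2.224]
force: [-0.1, -0.3, -0.1]
grip_width: 0.0856
finger_force: 0.0
0.74 [290. 184.] [ 0.4761 -0.209   0.5882] 0.07
[ 0.47007035 -0.20999009  0.19849215] [ 3.14157187e+00 -4.08895671e-05  2.22229371e+00] 1.2214724750868853
```

View pics/w23.png

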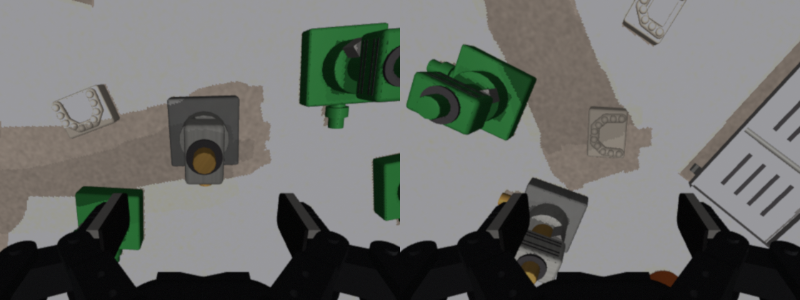

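The left panel shows the sleeve squared up with its block and seated, so the coupler is released. The right panel shows the cast at about pixel (290,184), and the fit matches it.

```bash

python3 -m creep '[[-0.05,0.09,0.6,0.45,1],[-0.05,0.09,1.2,0.45,1],[-0.05,0.09,1.8,0.45,1],[-0.05,0.09,2.4,0.45,1],[-0.05,0.09,2.95,0.45,1]]' 40
python3 -m creep '[[0,0,0,0,0.5],[0,0,0,0,0.4],[0,0,0,0,0.4],[0,0,0,0,0.4],[0,0,0,0,0.4]]' 40
python3 -m creep '[[0,0,-0.4,0,0.4],[0,0,-1,0,0.4],[0,0,-1.7,0,0.4],[0,0,-2.4,0,0.4],[0,0,-2.4,0,0.4]]' 40
python3 - <<'E'
from h import *
c=cam("top");im=grab_frame("top")
cv2.imwrite("pics/t2.png",cv2.resize(im[140:220,160:310],None,fx=5,fy=5,interpolation=cv2.INTER_CUBIC))
st=status.observe();print(st["position"],st["tool_rot"],st["force"])
E
```

```text
clock: 11.42
position: [0.4761, -0.209, 0.0202]
tool_rot: [-3.141, 0.0, 2.16]
force: [1.0, -0.4, 0.1]
grip_width: 0.0854
finger_force: 0.0
clock: 12.05
position: [0.4769, -0.2093, 0.0229]
tool_rot: [3.14, 0.001, 2.162]
force: [-1.5, -1.4, 10.9]
grip_width: 0.0468
finger_force: 42.4
clock: 12.68
position: [0.4777, -0.2094, 0.1689]
tool_rot: [3.137, 0.004, 2.162]
force: [1.1, 0.5, -1.5]
grip_width: 0.0467
finger_force: 42.1
[ 0.47699667 -0.20891796  0.16716819] [3.13898464e+00 2.15905713e-03 2.16271915e+00] [-0.62310861  1.8671536  -2.4119086 ]
```

View pics/t2.png

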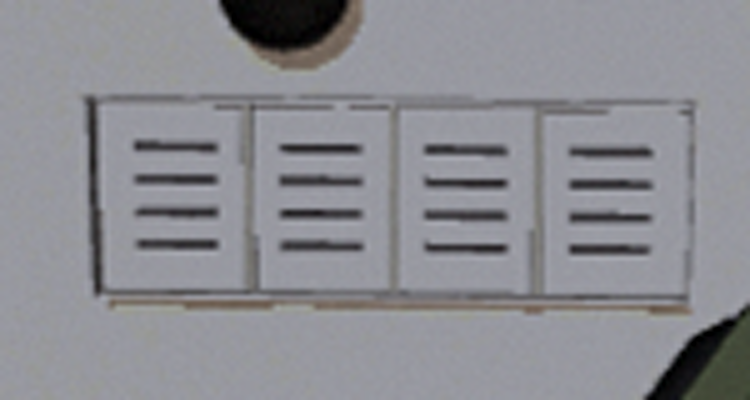

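The crop shows the four bays with slot groups centred at about u = 195, 224, 253 and 282, v = 179–180 in the full picture. The ribs lie between the groups.

```bash
python3 - <<'E'
from h import *
c=cam("top")
b=back(c,[[160+x/5,140+y/5] for x,y in((176,195.5),(320,197.5),(466,199),(611,200.5))],.046);print(b.round(4),b.mean(0),np.diff(b,axis=0),"yaw",np.arctan2(b[3,0]-b[0,0],b[0,1]-b[3,1]))
E
python3 go.py 0.655 -0.14 0.17 1.571
```

```text
[[ 0.6513  0.1198  0.046 ]
 [ 0.6521  0.0322  0.046 ]
 [ 0.6533 -0.0567  0.046 ]
 [ 0.6545 -0.1451  0.046 ]] [ 0.65279618 -0.01246438  0.046     ] [[ 0.00085422 -0.08760449  0.        ]
 [ 0.0011913  -0.08888268  0.        ]
 [ 0.00117781 -0.08834773  0.        ]] yaw 0.012170463274158128
shift [-0.702  3.103 -0.038] twist 4.24 q7 1.2051322723582303 pos [ 0.477  -0.2089  0.1672] rot [3.139e+00 2.000e-03 2.163e+00]
```

```bash

python3 -m creep '[[-0.16,0.62,0,0.83,0.4],[-0.32,1.24,0,1.66,0.4],[-0.48,1.86,0,2.49,0.4],[-0.64,2.48,0,3.32,0.4],[-0.79,3.08,0,4.15,0.4]]' 40
python3 -m creep '[[0,0,0,0,0.4],[0,0,0.5,0,0.4],[0,0,1,0,0.4],[0,0,1.4,0,0.4],[0,0,1.4,0,0.4]]' 40
python3 go.py 0.6575 -0.1451 0.077 1.583
python3 - <<'E'
from h import *
c=cam("wrist");cv2.imwrite("pics/w4.png",grab_frame("wrist"));s=status.observe();print(s["force"],s["grip_width"])
E
```

```text
clock: 13.35
position: [0.6567, -0.1445, 0.1644]
tool_rot: [-3.14, -0.0, 1.579]
force: [-1.2, -0.3, -1.6]
grip_width: 0.047
finger_force: 42.0
clock: 13.98
position: [0.6543, -0.1454, 0.0795]
tool_rot: [-3.138, -0.001, 1.583]
force: [0.2, 0.4, -1.9]
grip_width: 0.0468
finger_force: 42.0
shift [0.004 0.053 0.042] twist -0.0 q7 0.5815944752829819 pos [ 0.6543 -0.1454  0.0795] rot [-3.138e+00 -1.000e-03  1.583e+00]
[ 0.20713934 -0.1533052  -0.86780459] 0.046531417501186716
```

View pics/w4.png

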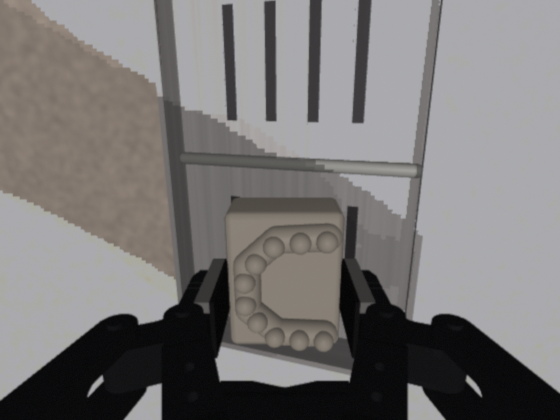

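The cast hangs squarely in the right bay, between the rib at row 160 and the end wall at about row 350.

```bash

python3 -m creep '[[0,0.03,0.03,0,0.4],[0,0.03,0.05,0,0.4]]' 40
python3 -m creep '[[0,0,0.03,0,0.4],[0,0,0.03,0,0.4]]' 40
python3 -c "
from h import *;s=status.observe();print(s['force'],s['position'])"
```

```text
clock: 14.28
position: [0.6583, -0.1453, 0.0793]
tool_rot: [3.14, 0.0, 1.583]
force: [-0.1, -0.5, -1.6]
grip_width: 0.0468
finger_force: 42.1
clock: 14.52
position: [0.6578, -0.1452, 0.0767]
tool_rot: [-3.142, -0.0, 1.583]
force: [-0.3, -0.1, -1.4]
grip_width: 0.0465
finger_force: 42.1
[-0.26485439 -0.0886568  -1.42430223] [ 0.65780953 -0.14520743  0.07670619]
```

```bash

python3 -m creep '[[0,0,0.03,0,0.4],[0,0,0.03,0,0.4]]' 40
python3 -m creep '[[0,0,0,0,0.58],[0,0,0,0,0.62],[0,0,0,0,0.72],[0,0,0,0,0.72]]'
python3 -m creep '[[0,0,-0.4,0,0.75],[0,0,-1.1,0,1],[0,0,-1.8,0,1],[0,0,-2.2,0,1]]'
python3 - <<'E'
from h import *
c=cam("wrist");im=grab_frame("wrist");cv2.imwrite("pics/w5.png",im)
print([ (d["p"],np.round(np.array(d["extent"])*[560,420,560,420])) for d in search_frame("wrist","cast0")])
st=status.observe();print(st["position"],st["tool_rot"])
c=cam("top");grab_frame("top")
for o in casts(c,"top",.45):print(*o)
E
```

```text
clock: 14.78
position: [0.658, -0.1453, 0.0761]
tool_rot: [3.141, -0.0, 1.583]
force: [-6.2, 2.9, 17.9]
grip_width: 0.0465
finger_force: 44.0
clock: 15.28
position: [0.6579, -0.1453, 0.0748]
tool_rot: [3.142, 0.0, 1.583]
force: [0.2, 0.5, 0.2]
grip_width: 0.0616
finger_force: 0.0
clock: 15.78
position: [0.6583, -0.1455, 0.2092]
tool_rot: [3.14, 0.0, 1.583]
force: [-0.0, 0.1, -0.3]
grip_width: 0.0853
finger_force: 0.0
[(0.66, array([  0.,  42.,  67., 122.])), (0.61, array([248., 146., 315., 230.]))]
[ 0.65890689 -0.14565799  0.20971865] [3.13765220e+00 5.59852263e-04 1.58304198e+00]
0.63 [256. 255.] [ 0.4263 -0.0662  0.1552] 0.55
0.54 [164. 245.] [0.4451 0.2169 0.0209] 5.09
```

View pics/w5.png

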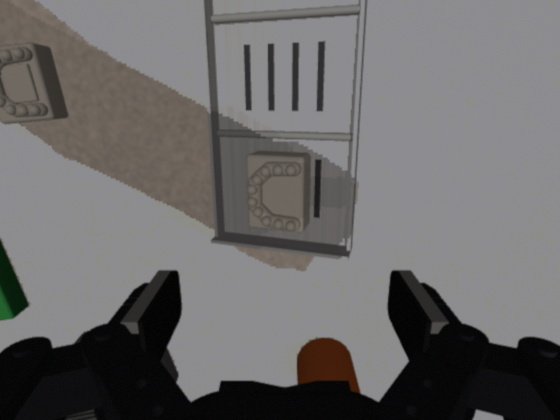

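The cast lies flat in bay 0, at about pixel (280,190), centred between the rib at row 133 and the wall at row 243. Next, the cast near (0.427,-0.064).

```bash

python3 -m creep '[[0.28,-0.76,0,-0.2,1],[0.56,-1.52,0,-0.4,1],[0.84,-2.28,0,-0.64,1],[1.12,-3.04,0,-0.64,1],[1.39,-3.79,0,-0.64,1]]'
python3 -m creep '[[0,0,0,0,1]]'
cat > look.py <<'E'
from h import *
c=cam("wrist");grab_frame("wrist");st=status.observe()
for o in casts(c,"wrist"):
    x=o[2];a=x[2]%np.pi
    if a>np.pi/2:a-=np.pi
    d=R.from_euler("xyz",st["tool_rot"]).inv().apply([x[0]-st["position"][0],x[1]-st["position"][1],.0205-st["position"][2]])/.06
    print(*o,"shift",d.round(3),"twist",round(np.degrees(st["tool_rot"][2]-a-np.pi/2)/8,2))
print(st["position"],st["tool_rot"])
E
python3 look.py
```

```text
clock: 16.6
position: [0.4274, -0.0641, 0.206]
tool_rot: [-3.14, 0.0, 1.673]
force: [0.8, 0.1, 1.0]
grip_width: 0.0854
finger_force: 0.0
clock: 16.73
position: [0.4266, -0.0635, 0.2063]
tool_rot: [-3.139, -0.002, 1.674]
force: [0.4, 0.3, 0.4]
grip_width: 0.0856
finger_force: 0.0
0.92 [525. 303.] [ 0.6909 -0.1676  0.0297] 0.13 shift [-2.17   4.172  3.099] twist 0.52
0.66 [289. 180.] [ 0.432  -0.0635  3.2522] 0.05 shift [-1.000e-03  5.800e-02  3.102e+00] twist -0.06
0.55 [355.  63.] [ 0.476   0.0414 -0.114 ] 0.06 shift [1.663 0.967 3.103] twist 1.55
[ 0.42863259 -0.06391289  0.20664118] [-3.14112721e+00 -7.70010352e-04  1.67359604e+00]
```

```bash

python3 -m creep '[[0,0.07,0.6,-0.06,1],[0,0.07,1.3,-0.06,1],[0,0.07,2,-0.06,1],[0,0.07,2.6,-0.06,1],[0,0.07,3.08,-0.06,1]]' 40
python3 -m creep '[[0,0,0,0,0.5],[0,0,0,0,0.4],[0,0,0,0,0.4],[0,0,0,0,0.4],[0,0,0,0,0.4]]' 40
python3 -m creep '[[0,0,-0.4,0,0.4],[0,0,-1,0,0.4],[0,0,-1.7,0,0.4],[0,0,-2.4,0,0.4],[0,0,-2.4,0,0.4]]' 40
python3 -m creep '[[-0.06,0.75,0,0.2,0.4],[-0.12,1.5,0,0.4,0.4],[-0.18,2.25,0,0.6,0.4],[-0.24,3,0,0.71,0.4],[-0.3,3.74,0,0.71,0.4]]' 40
python3 -m creep '[[0,0,0,0,0.4],[0,0,0,0,0.4]]' 40
python3 go.py 0.6565 -0.0567 0.0765 1.583
```

```text
clock: 17.45
position: [0.4337, -0.0647, 0.0198]
tool_rot: [-3.14, 0.0, 1.68]
force: [0.3, -1.4, 0.6]
grip_width: 0.085
finger_force: 0.0
clock: 18.08
position: [0.4343, -0.0642, 0.023]
tool_rot: [3.14, 0.0, 1.681]
force: [-1.4, -0.0, 11.2]
grip_width: 0.0466
finger_force: 42.6
clock: 18.7
position: [0.4349, -0.0638, 0.1686]
tool_rot: [3.137, -0.001, 1.682]
force: [-0.3, -0.1, -2.1]
grip_width: 0.0468
finger_force: 42.3
clock: 19.32
position: [0.6597, -0.057, 0.165]
tool_rot: [-3.14, -0.001, 1.582]
force: [0.6, -0.7, -1.2]
grip_width: 0.0468
finger_force: 42.3
clock: 19.58
position: [0.6578, -0.0576, 0.1651]
tool_rot: [-3.14, -0.0, 1.581]
force: [0.5, 0.3, -0.6]
grip_width: 0.0471
finger_force: 42.4
shift [ 0.016 -0.019  1.477] twist -0.01 q7 0.43084441567358306 pos [ 0.6578 -0.0576  0.1651] rot [-3.14  -0.     1.581]
```

```bash

python3 -m creep '[[0.015,-0.02,0.5,0,0.4],[0.015,-0.02,1,0,0.4],[0.015,-0.02,1.35,0,0.4],[0.015,-0.02,1.45,0,0.4],[0.015,-0.02,1.5,0,0.4]]' 40
python3 -m creep '[[0,0,0,0,0.4],[0,0,0,0,0.58],[0,0,0,0,0.62],[0,0,0,0,0.72],[0,0,0,0,0.72]]'
python3 -m creep '[[0,0,-0.4,0,0.75],[0,0,-1.1,0,1],[0,0,-1.8,0,1],[0,0,-2.2,0,1]]'
cat > chk.py <<'E'
from h import *
# casts on the board, fit of a box standing on the tilted face; board pose below
B=np.array([.653,-.0125,.046]);byaw=.012
Rb=R.from_euler("ZY",[byaw,-.3])
def parts(x,y,a):
    return [Rb.apply(box(x,y,a,.048,.062,0,.026))+B]
def chk(name):
    c=cam(name);grab_frame(name)
    for d in silhouettes(name,"cast0"):
        v,u=np.nonzero(d["mask"])
        if d["p"]<.3:continue
        w=Rb.inv().apply(back(c,[[u.mean(),v.mean()]],.065)[0]-B)
        if abs(w[0])<.08 and abs(w[1])<.2:
            x,e=fit(c,d["mask"],parts,w[:2],[0,.3]);print("board",name,round(d["p"],2),x.round(4),round(e,2))
if __name__=="__main__":chk("wrist");chk("top")
E
python3 chk.py; python3 go.py 0.476 0.0414 0.2 1.457
```

```text
clock: 20.2
position: [0.6576, -0.0567, 0.0766]
tool_rot: [3.141, 0.0, 1.582]
force: [-5.7, -0.3, 10.4]
grip_width: 0.0467
finger_force: 43.8
clock: 20.82
position: [0.6575, -0.0566, 0.0762]
tool_rot: [3.141, 0.0, 1.582]
force: [-0.9, 0.6, -0.8]
grip_width: 0.0612
finger_force: 0.0
clock: 21.32
position: [0.6579, -0.0568, 0.2103]
tool_rot: [3.14, 0.0, 1.582]
force: [0.9, -0.7, -0.2]
grip_width: 0.0857
finger_force: 0.0
board wrist 0.85 [ 0.0064 -0.0424 -0.0009] 0.09
board wrist 0.81 [ 0.0051 -0.1328 -0.0301] 0.08
board top 0.86 [ 0.001  -0.1313  0.0232] 0.3
shift [ 1.664 -3.006  0.134] twist 0.89 q7 0.4064843323774331 pos [ 0.6575 -0.0564  0.2081] rot [ 3.141 -0.     1.582]
```

```bash

python3 -m creep '[[0.33,-0.6,0.02,0.2,1],[0.66,-1.2,0.04,0.4,1],[1,-1.8,0.06,0.6,1],[1.33,-2.4,0.1,0.89,1],[1.66,-3,0.13,0.89,1]]'
python3 -m creep '[[0,0,0,0,1],[0,0,0,0,1]]'
python3 look.py
```

```text
clock: 22.15
position: [0.4746, 0.0415, 0.1993]
tool_rot: [-3.14, 0.001, 1.457]
force: [0.8, 0.7, -0.0]
grip_width: 0.085
finger_force: 0.0
clock: 22.4
position: [0.4767, 0.041, 0.2001]
tool_rot: [3.142, 0.0, 1.458]
force: [-0.2, -0.2, 0.8]
grip_width: 0.0855
finger_force: 0.0
0.94 [282. 180.] [ 0.4764  0.0419 -0.1073] 0.03 shift [ 0.02  -0.011  2.993] twist -0.04
0.93 [502. 336.] [ 0.6935 -0.1711  0.6254] 4.53 shift [-3.097  3.986  2.996] twist -5.29
0.88 [213.  23.] [0.4392 0.1911 2.8127] 0.03 shift [ 2.421 -0.908  2.992] twist 1.54
0.62 [503. 278.] [ 0.6845 -0.0805 -0.0743] 0.18 shift [-1.614  3.666  2.995] twist -0.28
[0.47688411 0.04073158 0.20009232] [3.14143980e+00 5.98590424e-04 1.45727801e+00]
```

```bash

python3 -m creep '[[0.02,-0.01,0.6,-0.04,1],[0.02,-0.01,1.3,-0.04,1],[0.02,-0.01,2,-0.04,1],[0.02,-0.01,2.6,-0.04,1],[0.02,-0.01,2.98,-0.04,1]]' 40
python3 -m creep '[[0,0,0,0,0.5],[0,0,0,0,0.4],[0,0,0,0,0.4],[0,0,0,0,0.4],[0,0,0,0,0.4]]' 40
python3 -m creep '[[0,0,-0.4,0,0.4],[0,0,-1,0,0.4],[0,0,-1.7,0,0.4],[0,0,-2.4,0,0.4],[0,0,-2.4,0,0.4]]' 40
python3 -m creep '[[0.04,0.6,0,-0.2,0.4],[0.08,1.2,0,-0.4,0.4],[0.12,1.8,0,-0.6,0.4],[0.16,2.4,0,-0.9,0.4],[0.18,2.98,0,-0.9,0.4]]' 40
python3 -m creep '[[0,0,0,0,0.4],[0,0,0,0,0.4]]' 40
python3 go.py 0.6555 0.0325 0.0755 1.583
```

```text
clock: 23.12
position: [0.4758, 0.0414, 0.0195]
tool_rot: [-3.14, 0.001, 1.462]
force: [0.9, -0.1, -0.2]
grip_width: 0.0853
finger_force: 0.0
clock: 23.75
position: [0.4765, 0.0422, 0.0224]
tool_rot: [3.14, -0.0, 1.463]
force: [-0.8, -1.6, 10.2]
grip_width: 0.0468
finger_force: 42.3
clock: 24.38
position: [0.4771, 0.0429, 0.1682]
tool_rot: [3.137, -0.002, 1.464]
force: [-0.3, -0.3, -1.5]
grip_width: 0.0466
finger_force: 41.9
clock: 25.0
position: [0.6556, 0.034, 0.1647]
tool_rot: [-3.141, -0.001, 1.59]
force: [0.4, 0.4, -1.6]
grip_width: 0.0472
finger_force: 41.9
clock: 25.25
position: [0.6541, 0.0337, 0.1648]
tool_rot: [-3.14, -0.0, 1.588]
force: [0.1, -0.1, -0.7]
grip_width: 0.0466
finger_force: 41.9
shift [-0.021  0.025  1.488] twist 0.04 q7 0.3099756940747793 pos [0.6541 0.0337 0.1648] rot [-3.14  -0.     1.588]
```

```bash

python3 -m creep '[[-0.02,0.02,0.5,0,0.4],[-0.02,0.02,1,0,0.4],[-0.02,0.02,1.35,0,0.4],[-0.02,0.02,1.45,0,0.4],[-0.02,0.02,1.5,0,0.4]]' 40
python3 -m creep '[[0,0,0,0,0.4],[0,0,0,0,0.58],[0,0,0,0,0.62],[0,0,0,0,0.72],[0,0,0,0,0.72]]'
python3 -m creep '[[0,0,-0.4,0,0.75],[0,0,-1.1,0,1],[0,0,-1.8,0,1],[0,0,-2.2,0,1]]'
python3 chk.py; python3 go.py 0.439 0.191 0.2 1.242
```

```text
clock: 25.88
position: [0.6562, 0.0326, 0.0759]
tool_rot: [3.141, 0.0, 1.589]
force: [-4.2, 1.2, 8.9]
grip_width: 0.047
finger_force: 43.1
clock: 26.5
position: [0.6561, 0.0326, 0.0756]
tool_rot: [3.141, 0.0, 1.589]
force: [0.3, 1.2, -0.1]
grip_width: 0.0611
finger_force: 0.0
clock: 27.0
position: [0.6565, 0.0325, 0.2097]
tool_rot: [3.14, -0.0, 1.589]
force: [0.5, -0.5, -1.0]
grip_width: 0.0852
finger_force: 0.0
board wrist 0.9 [ 0.0065 -0.0425 -0.0504] 0.09
board wrist 0.8 [ 0.0039 -0.131  -0.1328] 0.45
board wrist 0.7 [0.0067 0.0459 0.011 ] 0.06
board top 0.92 [ 0.0007 -0.1324  0.0142] 0.06
board top 0.81 [ 0.0005 -0.0425  0.0069] 0.05
board top 0.54 [0.0027 0.0298 0.1454] 0.65
shift [ 2.702 -3.568  0.123] twist 2.48 q7 0.28720862784742685 pos [0.656  0.0328 0.2074] rot [ 3.141 -0.     1.589]
```

```bash

python3 -m creep '[[0.54,-0.71,0.02,0.5,1],[1.08,-1.42,0.04,1,1],[1.62,-2.14,0.06,1.5,1],[2.16,-2.85,0.1,2,1],[2.7,-3.57,0.13,2.5,1]]'
python3 -m creep '[[0,0,0,0,1],[0,0,0,0,1]]'
python3 look.py
```

```text
clock: 27.82
position: [0.4371, 0.1914, 0.1988]
tool_rot: [-3.141, 0.001, 1.237]
force: [0.7, 1.0, -0.0]
grip_width: 0.0854
finger_force: 0.0
clock: 28.08
position: [0.439, 0.1908, 0.1994]
tool_rot: [3.142, 0.001, 1.241]
force: [0.6, 0.3, 0.2]
grip_width: 0.0856
finger_force: 0.0
0.98 [550. 280.] [0.6823 0.0013 0.0094] 0.11 shift [-1.657  4.85   2.986] twist -2.44
0.37 [196.  11.] [0.4221 0.3635 1.5021] 0.17 shift [ 2.639 -1.216  2.981] twist -13.13
[0.43948349 0.19017347 0.19948195] [3.14116585e+00 6.13207411e-04 1.23920849e+00]
```

```bash
python3 - <<'E'
from h import *
cv2.imwrite("pics/w6.png",grab_frame("wrist"))
for d in silhouettes("wrist","cast1"):print(d["p"],np.array(d["extent"])*[560,420,560,420])
E
```

```text
0.95 [534.408 249.312 560.    321.216]
0.94 [253.176 145.908 309.512 214.914]
0.54 [548.912 324.408 560.    343.896]
```

View pics/w6.png

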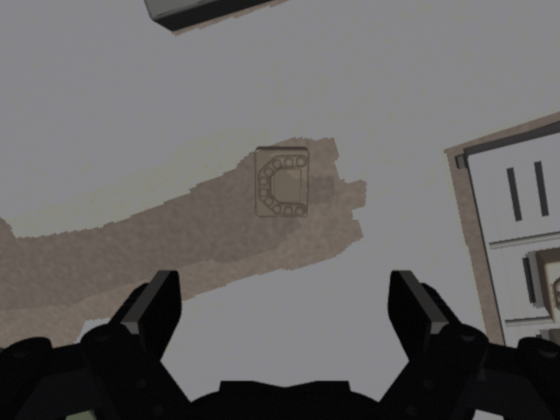

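The cast is in place at about pixel (282,181); the network simply missed it once.

```bash
python3 look.py
```

```text
0.97 [550. 279.] [ 6.823e-01  4.000e-04 -1.450e-02] 0.11 shift [-1.661  4.855  2.986] twist -2.28
0.69 [282. 180.] [ 0.4393  0.1906 -0.3448] 0.05 shift [ 0.011 -0.009  2.985] twist 0.09
0.58 [555. 335.] [ 0.6971 -0.078   2.0671] 0.23 shift [-2.815  5.515  2.987] twist 5.31
[0.43955785 0.1898692  0.1995835 ] [3.14138976e+00 3.82911226e-04 1.23788540e+00]
```

```bash

python3 -m creep '[[0.01,-0.01,0.6,0.09,1],[0.01,-0.01,1.3,0.09,1],[0.01,-0.01,2,0.09,1],[0.01,-0.01,2.6,0.09,1],[0.01,-0.01,2.97,0.09,1]]' 40
python3 -m creep '[[0,0,0,0,0.5],[0,0,0,0,0.4],[0,0,0,0,0.4],[0,0,0,0,0.4],[0,0,0,0,0.4]]' 40
python3 -m creep '[[0,0,-0.4,0,0.4],[0,0,-1,0,0.4],[0,0,-1.7,0,0.4],[0,0,-2.4,0,0.4],[0,0,-2.4,0,0.4]]' 40
python3 -m creep '[[0.02,0.76,0,-0.5,0.4],[0.04,1.52,0,-1,0.4],[0.06,2.28,0,-1.5,0.4],[0.08,3.04,0,-2,0.4],[0.1,3.78,0,-2.56,0.4]]' 40
python3 -m creep '[[0,0,0,0,0.4],[0,0,0,0,0.4]]' 40
python3 go.py 0.6548 0.1195 0.0755 1.583
```

```text
clock: 29.0
position: [0.4385, 0.1907, 0.0198]
tool_rot: [-3.141, 0.001, 1.226]
force: [0.9, -0.0, 0.3]
grip_width: 0.0855
finger_force: 0.0
clock: 29.62
position: [0.4391, 0.1916, 0.0225]
tool_rot: [3.14, -0.001, 1.227]
force: [-1.8, -3.2, 9.6]
grip_width: 0.0467
finger_force: 41.9
clock: 30.25
position: [0.4395, 0.1924, 0.1682]
tool_rot: [3.139, -0.004, 1.228]
force: [-0.2, -0.8, -1.9]
grip_width: 0.0471
finger_force: 42.5
clock: 30.88
position: [0.6551, 0.1204, 0.1647]
tool_rot: [-3.141, -0.0, 1.587]
force: [0.3, 0.1, -1.0]
grip_width: 0.0467
finger_force: 42.5
clock: 31.12
position: [0.6534, 0.1208, 0.1648]
tool_rot: [-3.14, -0.0, 1.584]
force: [-0.4, 0.9, -2.0]
grip_width: 0.0468
finger_force: 42.5
shift [-0.022  0.024  1.488] twist 0.01 q7 0.17077831178817676 pos [0.6534 0.1208 0.1648] rot [-3.14  -0.     1.584]
```

```bash

python3 -m creep '[[-0.02,0.02,0.5,0,0.4],[-0.02,0.02,1,0,0.4],[-0.02,0.02,1.35,0,0.4],[-0.02,0.02,1.45,0,0.4],[-0.02,0.02,1.5,0,0.4]]' 40
python3 -m creep '[[0,0,0,0,0.4],[0,0,0,0,0.58],[0,0,0,0,0.62],[0,0,0,0,0.72],[0,0,0,0,0.72]]'
python3 -m creep '[[0,0,-0.4,0,0.75],[0,0,-1.1,0,1],[0,0,-1.8,0,1],[0,0,-2.2,0,1]]'
python3 chk.py; python3 go.py 0.47 0.0 0.2 0.242
```

```text
clock: 31.75
position: [0.6555, 0.1197, 0.076]
tool_rot: [3.141, -0.0, 1.585]
force: [-9.4, 0.7, 17.1]
grip_width: 0.0468
finger_force: 44.5
clock: 32.38
position: [0.6555, 0.1196, 0.0756]
tool_rot: [3.141, -0.0, 1.584]
force: [0.3, -0.2, 0.1]
grip_width: 0.0616
finger_force: 0.0
clock: 32.88
position: [0.6559, 0.1195, 0.2098]
tool_rot: [3.14, -0.0, 1.584]
force: [-0.2, -0.3, 0.0]
grip_width: 0.0851
finger_force: 0.0
board wrist 0.83 [ 0.0056 -0.0409 -0.0989] 0.35
board wrist 0.68 [ 0.0064  0.1311 -0.0106] 0.11
board top 0.87 [0.0009 0.1275 0.0244] 0.23
board top 0.71 [0.0028 0.0453 0.0095] 0.08
board top 0.6 [ 0.0005 -0.132  -0.0044] 0.11
board top 0.56 [ 0.0005 -0.0425  0.0049] 0.06
shift [-1.952 -3.117  0.123] twist 9.62 q7 0.1496996821227836 pos [0.6554 0.1197 0.2075] rot [ 3.141 -0.     1.585]
```

```bash

python3 -m creep '[[-0.39,-0.62,0,0,1],[-0.78,-1.24,0,0,1],[-1.17,-1.86,0,0,1],[-1.56,-2.48,0,0,1],[-1.95,-3.12,0,0,1]]'
python3 -m creep '[[-0.6,0.02,0,0,1],[-1.2,0.04,0,0,1],[-1.8,0.06,0,0,1],[-2.4,0.08,0,0,1],[-3,0.09,0,0,1]]'
python3 -m creep '[[-0.6,0.02,0,1.2,1],[-1.2,0.04,0,2.4,1],[-1.8,0.06,0,3.6,1],[-2.4,0.08,0,4.8,1],[-2.93,0.09,0,6,1]]'
python3 -m creep '[[0,0,0,1.2,1],[0,0,0,2.4,1],[0,0,0,3.62,1],[0,0,0,3.62,1]]'
python3 - <<'E'
import chk
from h import *
chk.chk("top");cv2.imwrite("pics/t3.png",cv2.resize(grab_frame("top")[130:300,70:420],None,fx=2.2,fy=2.2))
E
python3 go.py 0.4858 -0.3556 0.0845 0.242
```

```text
clock: 33.7
position: [0.4681, -0.0007, 0.2067]
tool_rot: [-3.14, 0.001, 1.585]
force: [0.2, -0.2, 0.2]
grip_width: 0.0855
finger_force: 0.0
clock: 34.33
position: [0.4773, -0.1809, 0.2067]
tool_rot: [-3.14, -0.0, 1.585]
force: [0.9, 0.2, 0.2]
grip_width: 0.0856
finger_force: 0.0
clock: 34.95
position: [0.4851, -0.3567, 0.2064]
tool_rot: [-3.14, 0.001, 0.741]
force: [0.1, 0.3, 0.5]
grip_width: 0.0855
finger_force: 0.0
clock: 35.45
position: [0.4852, -0.3554, 0.2064]
tool_rot: [-3.141, 0.002, 0.242]
force: [-0.2, -0.2, 0.5]
grip_width: 0.0853
finger_force: 0.0
board top 0.92 [0.0015 0.1321 0.0018] 0.06
board top 0.73 [0.0008 0.0438 0.0094] 0.17
board top 0.68 [-1.000e-04 -1.325e-01 -6.100e-03] 0.08
board top 0.68 [ 0.0016 -0.0429 -0.0081] 0.12
shift [0.008 0.004 2.044] twist 0.02 q7 -0.1345106983534871 pos [ 0.4853 -0.3555  0.2071] rot [-3.141e+00  1.000e-03  2.450e-01]
```

View pics/t3.png

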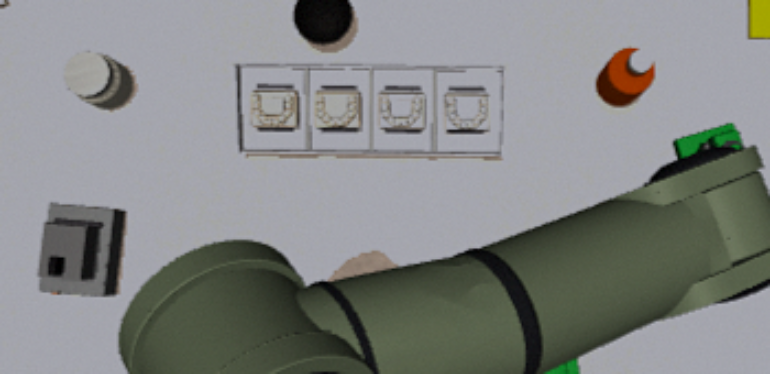

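The crop shows all four casts in their bays, well centred. Now I lock the coupler.

```bash

python3 -m creep '[[0.01,0,0.5,0,1],[0.01,0,1,0,1],[0.01,0,1.5,0,1],[0.01,0,2.03,0,1],[0.01,0,2.03,0,1]]'
python3 -m creep '[[0,0,0,0,0.3],[0,0,0,0,0.2],[0,0,0,0,0.2],[0,0,0,0,0.2],[0,0,0,0,0.2]]' 60
python3 -m creep '[[0,0,-0.1,0,0.2],[0,0,-0.2,0,0.2],[0,0,-0.25,0,0.2],[0,0,-0.25,0,0.2]]' 60
python3 -m creep '[[0,0,0,-1,0.2],[0,0,0,-2,0.2],[0,0,0,-3,0.2]]' 60
python3 -c "
from h import *;s=status.observe();print(s['force'],s['moment'],s['position'],s['grip_width'],s['finger_force'])"
```

```text
clock: 36.22
position: [0.4852, -0.3549, 0.0843]
tool_rot: [-3.139, 0.002, 0.243]
force: [-0.0, 1.1, 0.5]
grip_width: 0.0852
finger_force: 0.0
clock: 36.85
position: [0.4865, -0.3556, 0.0867]
tool_rot: [3.141, -0.001, 0.242]
force: [-1.5, 2.6, 9.1]
grip_width: 0.0354
finger_force: 61.1
clock: 37.35
position: [0.4864, -0.3555, 0.1008]
tool_rot: [3.141, -0.0, 0.242]
force: [4.8, -5.2, -11.6]
grip_width: 0.0356
finger_force: 65.7
clock: 37.72
position: [0.4862, -0.3551, 0.1006]
tool_rot: [-3.141, 0.0, 0.665]
force: [3.1, -1.0, -11.9]
grip_width: 0.0354
finger_force: 66.0
[  3.1422926   -0.99498669 -11.88952059] [-0.30346268 -0.61324749 -0.05748507] [ 0.48618975 -0.35510801  0.1005958 ] 0.03539901566000321 65.9533417224884
```

```bash

python3 -m creep '[[0,0,0,-1.2,0.2],[0,0,0,-2.4,0.2],[0,0,0,-3.6,0.2],[0,0,0,-4.8,0.2],[0,0,0,-5.75,0.2]]' 60
python3 -m creep '[[0,0,0.1,0,0.2],[0,0,0.2,0,0.2],[0,0,0.26,0,0.2],[0,0,0.26,0,0.2]]' 60
python3 -c "
from h import *;s=status.observe();print(s['force'],s['moment'],s['position'],s['grip_width'],s['finger_force'])"
python3 -m creep '[[0,0,0,0,0.6],[0,0,0,0,1],[0,0,0,0,1],[0,0,-0.9,0,1],[0,0,-1.8,0,1]]'
python3 -m creep '[[0,0,-0.3,0,1],[0,0,-0.6,0,1],[0,0,-0.6,0,1]]'
python3 - <<'E'
from h import *
c=cam("wrist");im=grab_frame("wrist")
cv2.imwrite("pics/w7.png",im[100:320,180:420])
print(status.observe()["position"],status.observe()["tool_rot"])
E
```

```text
clock: 38.35
position: [0.4854, -0.3547, 0.1003]
tool_rot: [-3.14, -0.001, 1.468]
force: [-0.6, 1.1, -12.4]
grip_width: 0.0353
finger_force: 66.0
clock: 38.85
position: [0.4856, -0.3549, 0.0864]
tool_rot: [-3.141, -0.002, 1.46]
force: [-13.0, 15.6, 34.7]
grip_width: 0.0349
finger_force: 72.0
[-13.02224522  15.63673914  34.72797209] [3.39304808 2.85854626 0.09664091] [ 0.48556314 -0.35490803  0.0864304 ] 0.0349152454254669 71.9572126865387
clock: 39.48
position: [0.4857, -0.3556, 0.1942]
tool_rot: [-3.141, 0.0, 1.462]
force: [0.3, -0.8, 1.1]
grip_width: 0.0856
finger_force: 0.0
clock: 39.85
position: [0.4863, -0.3556, 0.2294]
tool_rot: [3.141, 0.0, 1.463]
force: [0.2, 0.2, -0.9]
grip_width: 0.0854
finger_force: 0.0
[ 0.48600638 -0.35529063  0.22854272] [-3.14111526e+00 -2.33889488e-04  1.46305436e+00]
```

View pics/w7.png

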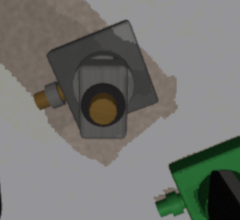

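The sleeve sits down and turned against the block, so it is locked. On to the switch box.

```bash

python3 -m creep '[[0.6,-0.09,0,0,1],[1.2,-0.18,0,0,1],[1.8,-0.27,0,0,1],[2.4,-0.36,0,0,1],[2.93,-0.45,0,0,1]]'
python3 -m creep '[[0.6,-0.09,0,0,1],[1.2,-0.18,0,0,1],[1.8,-0.27,0,0,1],[2.4,-0.36,0,0,1],[2.93,-0.45,0,0,1]]'
python3 -m creep '[[0.6,-0.11,0,0,1],[1.2,-0.22,0,0,1],[1.8,-0.33,0,0,1],[2.4,-0.45,0,0,1],[2.96,-0.57,0,0,1]]'
python3 -m creep '[[0.6,-0.11,0,-1,1],[1.2,-0.22,0,-2,1],[1.8,-0.33,0,-3,1],[2.4,-0.45,0,-4,1],[2.96,-0.57,0,-5,1]]'
python3 -m creep '[[0,0,-0.1,-1.2,1],[0,0,-0.2,-2.4,1],[0,0,-0.3,-3.6,1],[0,0,-0.3,-4.8,1],[0,0,-0.3,-6,1]]'
python3 -m creep '[[0,0,0,-0.5,1],[0,0,0,-1,1],[0,0,0,-1,1]]'
python3 - <<'E'
from h import *
st=status.observe();c=cam("wrist",st);im=grab_frame("wrist");cv2.imwrite("pics/w8.png",im);print(st["position"],st["tool_rot"],st["qpos"].round(2))
for n in("switchbox","guard_fin","guard"):
    for d in silhouettes("wrist",n):
        v,u=np.nonzero(d["mask"]);r=cv2.minAreaRect(np.c_[u,v].astype(np.float32));print(n,round(d["p"],2),u.mean(),v.mean(),np.array(r[0]),r[1],r[2])
E
```

```text
clock: 40.52
position: [0.4776, -0.1762, 0.228]
tool_rot: [-3.14, 0.0, 1.463]
force: [-0.6, -0.2, 0.5]
grip_width: 0.0854
finger_force: 0.0
clock: 41.15
position: [0.4696, 0.0013, 0.2281]
tool_rot: [-3.14, 0.001, 1.463]
force: [0.9, -0.4, 0.1]
grip_width: 0.0854
finger_force: 0.0
clock: 41.78
position: [0.4546, 0.1813, 0.2281]
tool_rot: [-3.141, 0.001, 1.463]
force: [-0.2, -0.4, -0.3]
grip_width: 0.0855
finger_force: 0.0
clock: 42.4
position: [0.4397, 0.3615, 0.2278]
tool_rot: [-3.14, 0.0, 2.166]
force: [0.1, -0.2, 0.0]
grip_width: 0.0855
finger_force: 0.0
clock: 43.02
position: [0.4399, 0.3602, 0.2458]
tool_rot: [-3.14, -0.001, 3.005]
force: [-0.4, 0.0, -0.2]
grip_width: 0.0852
finger_force: 0.0
clock: 43.4
position: [0.4401, 0.3601, 0.246]
tool_rot: [-3.14, -0.001, 3.138]
force: [-0.6, 0.6, 0.2]
grip_width: 0.0857
finger_force: 0.0
[0.44009358 0.3601267  0.24596225] [-3.14047971e+00 -1.39642547e-03  3.13805901e+00] [-1.03  0.44  0.34  1.76 -0.17  0.97  0.94]
switchbox 0.96 308.81258260639703 185.71680324257645 [309.73977661 186.34854126] (96.44072723388672, 124.92305755615234) 3.6329505443573
guard_fin 0.93 312.954583264016 197.57977042089502 [313.81552124 198.13621521] (69.05709838867188, 89.78597259521484) 3.3664603233337402
guard_fin 0.25 52.98517640083012 329.98161873702935 [ 58.  363.5] (111.0, 116.0) 90.0
guard 0.98 312.8221589004358 197.7566208514918 [313.58413696 198.23895264] (69.04672241210938, 90.06673431396484) 3.814074993133545
guard 0.7 290.68769298632554 362.7812086457874 [291.5 361.5] (47.0, 57.0) 90.0
```

View pics/w8.png

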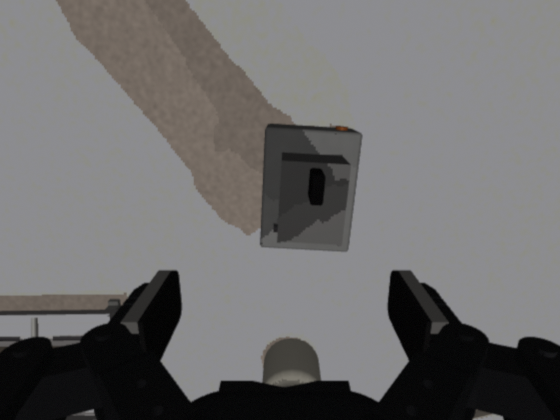

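The picture is turned: image up is towards the robot. The guard is closed, with its fin at (317,187). The box-top corners are at (267,125), (361,131), (350,250) and (262,246), and the jar is at (290,362).

```bash
cat > sb.py <<'E'
from h import *
im=cv2.imread("pics/w8.png");st=status.observe();c=cam("wrist",st)
b=back(c,[[267,126],[361,132],[350,250],[262,246]],.05);print("box",b.round(4),b.mean(0),[np.linalg.norm(b[i]-b[i-1]).round(4) for i in range(4)])
g=im.max(2);m=np.zeros(g.shape,bool);m[160:212,303:332]=g[160:212,303:332]<25
print("fin px",m.sum(),np.argwhere(m).min(0),np.argwhere(m).max(0))
x,e=fit(c,m,lambda x,y,a:[box(x,y,a,.024,.010,.098,.126)],back(c,[[317,187]],.112)[0][:2],[-.1,0,.1],.004);print("fin",x,e)
d=silhouettes("wrist","switchbox")
x,e=fit(c,d[0]["mask"],lambda x,y,a:[box(x,y,a,.12,.09,0,.05),box(x+.001*0-.001*np.cos(a),y-.001*np.sin(a),a,.074,.056,.05,.097)],b.mean(0)[:2],[-.1,0,.1],.004);print("box fit",x,e,"-> fin at",x[:2]-.022*np.array([np.cos(x[2]),np.sin(x[2])]))
E
python3 sb.py
```

```text
box [[0.3911 0.3439 0.05  ]
 [0.3968 0.4297 0.05  ]
 [0.514  0.4256 0.05  ]
 [0.5093 0.3367 0.05  ]] [0.452778   0.38396372 0.05      ] [np.float64(0.1184), np.float64(0.086), np.float64(0.1173), np.float64(0.089)]
fin px 520 [168 308] [204 324]
fin [ 0.43152737  0.38410804 -0.00248341] 0.17199519276618958
box fit [ 0.4530845   0.38309708 -0.06779433] 0.03736012056469917 -> fin at [0.43113504 0.38458741]
```

```bash

python3 -m creep '[[0.15,0.41,0.4,0.37,0.7],[0.15,0.41,0.9,0.37,0.7],[0.15,0.41,1.4,0.37,0.5],[0.15,0.41,1.9,0.37,0.5],[0.15,0.41,2.2,0.37,0.5]]' 25
python3 go.py 0.431 0.3845 0.114 3.087
python3 -m creep '[[0,0,0,0,0.2],[0,0,0,0,0.05],[0,0,0,0,0.05],[0,0,0,0,0.05],[0,0,0,0,0.05]]' 25
python3 -c "
from h import *;s=status.observe();print(s['force'],s['moment'],s['position'],s['grip_width'],s['finger_force'])"
```

```text
clock: 44.28
position: [0.4312, 0.3848, 0.1138]
tool_rot: [-3.141, -0.001, 3.086]
force: [0.0, -0.1, 0.5]
grip_width: 0.0422
finger_force: 0.0
shift [ 0.002 -0.005 -0.004] twist -0.0 q7 0.9108503993113778 pos [0.4312 0.3848 0.1138] rot [-3.141e+00 -1.000e-03  3.086e+00]
clock: 44.9
position: [0.4318, 0.3847, 0.1159]
tool_rot: [3.141, 0.0, 3.086]
force: [-1.4, -6.6, 6.2]
grip_width: 0.0092
finger_force: 28.4
[-1.39922305 -6.59793146  6.15415526] [-1.28651259  0.31553447 -0.21064018] [0.43179407 0.38471981 0.11588663] 0.009232109396193965 28.380368649959564
```

```bash

python3 -m creep '[[-0.09,0,-0.08,0,0.05],[-0.19,0,-0.155,0,0.05],[-0.29,0,-0.22,0,0.05],[-0.4,0,-0.27,0,0.05],[-0.4,0,-0.27,0,0.05]]' 25
python3 -m creep '[[-0.115,0,-0.045,0,0.05],[-0.23,0,-0.08,0,0.05],[-0.35,0,-0.1,0,0.05],[-0.47,0,-0.115,0,0.05]]' 25
python3 -m creep '[[-0.125,0,0,0,0.05],[-0.245,0,0,0,0.05],[-0.365,0,0.02,0,0.05],[-0.485,0,0.045,0,0.05]]' 25
```

```text
clock: 45.52
position: [0.4562, 0.3832, 0.1317]
tool_rot: [-3.141, 0.0, 3.086]
force: [-1.5, -6.8, -1.4]
grip_width: 0.0092
finger_force: 26.0
clock: 46.02
position: [0.4838, 0.3815, 0.1385]
tool_rot: [-3.141, -0.001, 3.087]
force: [-3.9, -6.7, -2.5]
grip_width: 0.0093
finger_force: 25.0
clock: 46.52
position: [0.5131, 0.3797, 0.1359]
tool_rot: [-3.141, -0.0, 3.086]
force: [-4.0, -9.0, 1.2]
grip_width: 0.0094
finger_force: 25.3
```

```bash

python3 -m creep '[[-0.115,0,0.04,0,0.05],[-0.227,0,0.09,0,0.05],[-0.335,0,0.15,0,0.05],[-0.435,0,0.215,0,0.05]]' 25
python3 -m creep '[[-0.08,0,0.07,0,0.05],[-0.155,0,0.135,0,0.05],[-0.155,0,0.135,0,0.05]]' 25
python3 -m creep '[[0,0,0,0,0.3],[0,0,0,0,0.4],[0,0,-0.5,0,0.4],[0,0,-1,0,0.4],[0,0,-1.7,0,0.4]]' 25
python3 -m creep '[[0.4,0,-0.3,0,0],[0.8,0,-0.3,0,0],[1.2,0,-0.3,0,0],[1.6,0,-0.3,0,0]]' 25
python3 - <<'E'
from h import *
st=status.observe();c=cam("wrist",st);im=grab_frame("wrist");cv2.imwrite("pics/w9.png",im);print(st["position"],st["tool_rot"],st["grip_width"])
bx=np.array([np.cos(-.055),np.sin(-.055)]);C=np.array([.453,.3835])
for x,z in((-13.7,79.6),(9.7,79.6),(-2,52)):print(x,proj(c,[*(C+bx*x/1000),z/1000]))
for n in("toggle","guard"):
    for d in silhouettes("wrist",n):
        v,u=np.nonzero(d["mask"]);print(n,round(d["p"],2),u.mean(),v.mean(),u.min(),u.max(),v.min(),v.max())
E
```

```text
clock: 47.02
position: [0.5402, 0.378, 0.1236]
tool_rot: [-3.141, 0.002, 3.086]
force: [-0.6, -9.1, 7.4]
grip_width: 0.0091
finger_force: 27.3
clock: 47.4
position: [0.5501, 0.3774, 0.1156]
tool_rot: [-3.141, 0.003, 3.086]
force: [2.7, -9.9, 7.7]
grip_width: 0.0096
finger_force: 28.8
clock: 48.02
position: [0.5476, 0.379, 0.2171]
tool_rot: [-3.141, -0.001, 3.087]
force: [0.1, -0.1, 0.6]
grip_width: 0.0342
finger_force: 0.0
clock: 48.52
position: [0.4513, 0.3844, 0.2348]
tool_rot: [3.141, 0.0, 3.087]
force: [0.3, 0.9, -0.1]
grip_width: 0.0002
finger_force: 0.0
[0.45129489 0.38441283 0.23483396] [3.14072740e+00 2.57410778e-04 3.08748951e+00] 0.00023014710313081193
-13.7 [[284.06230786 175.60780572]]
9.7 [[284.04215412 202.67027992]]
-2 [[284.05391137 181.7761601 ]]
toggle 0.63 283.0943396226415 180.1320754716981 280 286 176 184
```

View pics/w9.png

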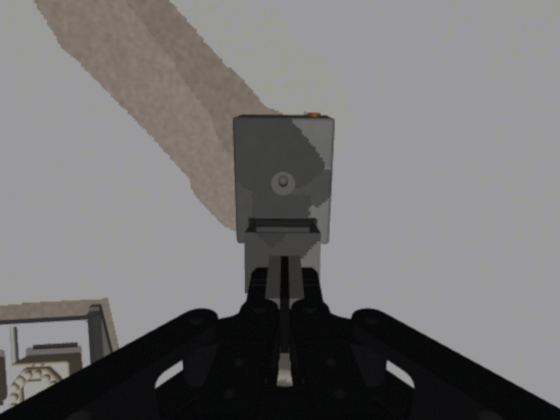

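The toggle shows at (283,180), still off, and the guard is thrown back (hinge edge at row 225). Now I push the toggle over.

```bash

python3 -m creep '[[0.6,-0.01,0,0,0],[0.6,-0.01,0.7,0,0],[0.6,-0.01,1.4,0,0],[0.6,-0.01,2.1,0,0],[0.6,-0.01,2.67,0,0]]' 25
python3 -m creep '[[0,0,0,0,0],[-0.1,0,0,0,0],[-0.2,0,0,0,0],[-0.3,0,0,0,0],[-0.36,0,0,0,0]]' 25
python3 -m creep '[[-0.04,0,0,0,0],[-0.07,0,0,0,0],[-0.07,0,0,0,0]]' 25
python3 go.py 0.453 0.3835 0.075 3.087
```

```text
clock: 49.3
position: [0.4169, 0.3852, 0.0727]
tool_rot: [-3.141, 0.0, 3.086]
force: [0.1, 0.9, 0.6]
grip_width: -0.0001
finger_force: 0.0
clock: 49.92
position: [0.4382, 0.3842, 0.0748]
tool_rot: [3.141, 0.0, 3.087]
force: [-2.7, 0.1, 2.4]
grip_width: 0.0002
finger_force: 1.5
clock: 50.3
position: [0.4421, 0.3839, 0.0743]
tool_rot: [3.142, 0.0, 3.087]
force: [-1.3, 1.3, 1.6]
grip_width: -0.0004
finger_force: 0.8
shift [-0.182  0.004 -0.012] twist -0.0 q7 0.9302205420813486 pos [0.4421 0.3839 0.0743] rot [3.142 0.    3.087]
```

```bash

python3 -m creep '[[-0.035,0,0,0,0],[-0.035,0,0,0,0]]' 25
python3 -m creep '[[-0.035,0,0,0,0],[-0.035,0,0,0,0]]' 25
python3 -m creep '[[-0.035,0,0,0,0],[-0.035,0,0,0,0]]' 25
```

```text
clock: 50.55
position: [0.4436, 0.3837, 0.0741]
tool_rot: [-3.141, -0.001, 3.087]
force: [-4.5, 0.7, 1.7]
grip_width: -0.0001
finger_force: 2.4
clock: 50.8
position: [0.4443, 0.3837, 0.0739]
tool_rot: [-3.14, -0.003, 3.088]
force: [-13.3, -0.4, 5.7]
grip_width: 0.0005
finger_force: 7.0
clock: 51.05
position: [0.4448, 0.3837, 0.0737]
tool_rot: [-3.14, -0.006, 3.088]
force: [-22.1, 0.7, 10.0]
grip_width: 0.0002
finger_force: 12.2
```

```bash

python3 -m creep '[[0.3,0,0,0,0],[0.4,0,-0.6,0,0.3],[0.4,0,-1.3,0,0.4],[0.4,0,-2,0,0.4],[0.4,0,-2.4,0,0.4]]' 25
python3 -m creep '[[0,0,0,0,0.4]]'
python3 - <<'E'
from h import *
st=status.observe();c=cam("wrist",st);im=grab_frame("wrist");print(st["position"])
bx=np.array([np.cos(-.055),np.sin(-.055)]);C=np.array([.453,.3835])
for x,z in((-13.7,79.6),(9.7,79.6),(-2,52)):print(x,proj(c,[*(C+bx*x/1000),z/1000]).round(1))
u,v=proj(c,[*C,.06])[0].astype(int);cv2.imwrite("pics/w10.png",cv2.resize(im[v-70:v+90,u-80:u+80],None,fx=3.5,fy=3.5))
print(u-80,v-70)
E
python3 go.py 0.5501 0.3774 0.1156 3.087
```

```text
clock: 51.68
position: [0.4246, 0.3851, 0.2204]
tool_rot: [3.14, 0.002, 3.087]
force: [0.4, -1.4, -1.2]
grip_width: 0.0337
finger_force: 0.0
clock: 51.8
position: [0.4248, 0.3853, 0.22]
tool_rot: [3.139, 0.002, 3.087]
force: [0.7, 0.3, -0.1]
grip_width: 0.0341
finger_force: 0.0
[0.42475309 0.38534953 0.21997851]
-13.7 [[284.4 211.3]]
9.7 [[284.4 238. ]]
-2 [[284.3 214.1]]
204 149
shift [-2.099 -0.014  1.72 ] twist -0.0 q7 0.8494658361422078 pos [0.4243 0.385  0.2187] rot [3.140e+00 1.000e-03 3.087e+00]
```

View pics/w10.png

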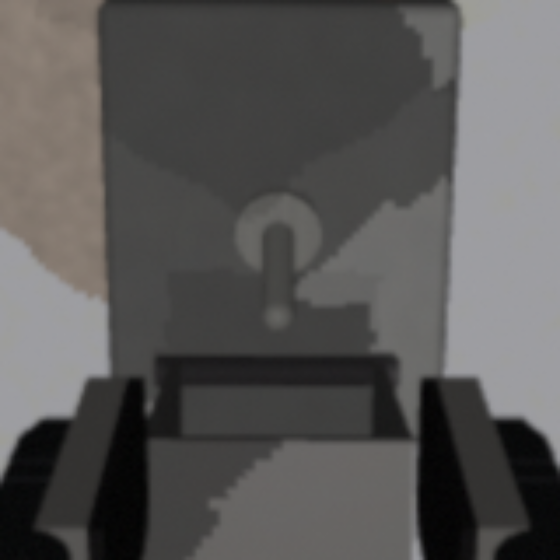

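The toggle leans fully to on: its tip is at (283,240) against a predicted row of 238. Now I regrip the fin and close the guard.

```bash

python3 -m creep '[[-0.7,-0.01,0,0,0.4],[-1.4,-0.01,0,0,0.4],[-2.1,-0.01,0.2,0,0.4],[-2.1,-0.01,0.8,0,0.4],[-2.1,-0.01,1.3,0,0.4]]' 25
python3 -m creep '[[0,0,0.2,0,0.4],[0,0,0.42,0,0.4],[0,0,0.42,0,0.4]]' 25
python3 go.py 0.5501 0.3774 0.1156 3.087
python3 -m creep '[[0,0,0,0,0.2],[0,0,0,0,0.05],[0,0,0,0,0.05],[0,0,0,0,0.05],[0,0,0,0,0.05]]' 25
```

```text
clock: 52.48
position: [0.5497, 0.3765, 0.1375]
tool_rot: [-3.14, -0.001, 3.086]
force: [-0.0, 0.5, -0.1]
grip_width: 0.0341
finger_force: 0.0
clock: 52.85
position: [0.5499, 0.3773, 0.1147]
tool_rot: [-3.141, -0.0, 3.087]
force: [-0.6, -0.4, 0.5]
grip_width: 0.0342
finger_force: 0.0
shift [-0.004  0.002 -0.015] twist -0.0 q7 1.033356899345658 pos [0.5499 0.3773 0.1147] rot [-3.141 -0.     3.087]
clock: 53.48
position: [0.5507, 0.3772, 0.1157]
tool_rot: [3.141, 0.001, 3.086]
force: [2.6, -3.6, 6.7]
grip_width: 0.0095
finger_force: 28.1
```

```bash

python3 -m creep '[[0.08,0,-0.07,0,0.05],[0.158,0,-0.135,0,0.05],[0.26,0,-0.2,0,0.05],[0.367,0,-0.26,0,0.05],[0.367,0,-0.26,0,0.05]]' 25
python3 -m creep '[[0.113,0,-0.045,0,0.05],[0.226,0,-0.09,0,0.05],[0.345,0,-0.115,0,0.05],[0.463,0,-0.137,0,0.05],[0.463,0,-0.137,0,0.05]]' 25
python3 -m creep '[[0.12,0,-0.005,0,0.05],[0.245,0,-0.003,0,0.05],[0.365,0,0.015,0,0.05],[0.485,0,0.034,0,0.05],[0.485,0,0.034,0,0.05]]' 25
python3 -m creep '[[0.115,0,0.035,0,0.05],[0.23,0,0.08,0,0.05],[0.34,0,0.135,0,0.05],[0.443,0,0.196,0,0.05]]' 25
python3 -m creep '[[0.1,0,0.07,0,0.05],[0.189,0,0.154,0,0.05],[0.189,0,0.19,0,0.05],[0.189,0,0.19,0,0.05]]' 25
```

```text
clock: 54.1
position: [0.5269, 0.3786, 0.1306]
tool_rot: [-3.141, -0.001, 3.088]
force: [-3.1, -1.6, -5.9]
grip_width: 0.0092
finger_force: 25.6
clock: 54.72
position: [0.4999, 0.3802, 0.1392]
tool_rot: [3.141, 0.0, 3.087]
force: [0.7, 1.9, -5.7]
grip_width: 0.009
finger_force: 24.8
clock: 55.35
position: [0.4705, 0.3821, 0.1371]
tool_rot: [3.141, -0.0, 3.088]
force: [0.0, 1.3, 6.6]
grip_width: 0.0095
finger_force: 26.9
clock: 55.85
position: [0.4443, 0.3836, 0.1254]
tool_rot: [3.141, -0.0, 3.087]
force: [0.7, 3.3, 5.8]
grip_width: 0.0093
finger_force: 28.1
clock: 56.35
position: [0.4331, 0.3845, 0.1154]
tool_rot: [3.14, -0.0, 3.087]
force: [-8.2, -3.1, 33.5]
grip_width: 0.0093
finger_force: 33.4
```

```bash

python3 -m creep '[[0,0,0,0,0.3],[0,0,0,0,0.4],[0,0,-0.3,0,0.4],[0,0,-0.6,0,0.4],[0,0,-0.6,0,0.4]]' 25
python3 -m creep '[[0,0,0,0,0],[0,0,0,0,0],[0,0,0,0,0],[0,0,0,0,0]]' 25
python3 -m creep '[[0,0,0.1,0,0],[0,0,0.17,0,0],[0,0,0.17,0,0]]' 25
python3 -m creep '[[0,0,0.05,0,0],[0,0,0.05,0,0]]' 25
python3 -m creep '[[0,0,0.05,0,0],[0,0,0.05,0,0]]' 25
```

```text
clock: 56.98
position: [0.4341, 0.3844, 0.1519]
tool_rot: [3.139, 0.002, 3.087]
force: [-0.1, 0.7, 0.4]
grip_width: 0.0344
finger_force: 0.0
clock: 57.48
position: [0.4334, 0.3836, 0.1495]
tool_rot: [-3.141, -0.0, 3.087]
force: [0.4, 0.6, 0.5]
grip_width: -0.0005
finger_force: 0.0
clock: 57.85
position: [0.4332, 0.3835, 0.139]
tool_rot: [-3.141, -0.0, 3.087]
force: [0.0, 0.5, 0.3]
grip_width: 0.0003
finger_force: 0.0
clock: 58.1
position: [0.4333, 0.3836, 0.1363]
tool_rot: [-3.141, -0.0, 3.087]
force: [0.2, 0.0, -0.2]
grip_width: 0.0001
finger_force: 0.0
clock: 58.35
position: [0.4333, 0.3837, 0.1333]
tool_rot: [-3.141, -0.0, 3.087]
force: [0.1, -0.6, 0.0]
grip_width: -0.0
finger_force: 0.0
```

```bash

python3 -m creep '[[0,0,0.03,0,0],[0,0,0.03,0,0]]' 25
python3 -m creep '[[0,0,0.03,0,0],[0,0,0.03,0,0]]' 25
```

```text
clock: 58.6
position: [0.4334, 0.3839, 0.1328]
tool_rot: [3.141, -0.0, 3.087]
force: [-7.2, -3.8, 20.7]
grip_width: 0.0001
finger_force: 10.5
clock: 58.85
position: [0.4333, 0.3841, 0.1323]
tool_rot: [3.14, -0.0, 3.087]
force: [-14.6, -9.0, 48.5]
grip_width: 0.0003
finger_force: 23.9
```

The contact is stiff with the fin top at about 125 mm, which is its closed height. I retreat and do a final check.

```bash

python3 -m creep '[[0,0,-0.5,0,0],[0,0,-1,0,0.3],[0,0,-1.6,0,0.4],[0,0,-2.2,0,0.4],[0,0,-2.4,0,0.4]]' 25
python3 -m creep '[[0,0,0,0,0.4],[0,0,0,0,0.4]]' 25
python3 - <<'E'
import chk
from h import *
chk.chk("top");t=grab_frame("top")[120:275,80:400];w=grab_frame("wrist")
a=cv2.resize(t,(800,388));b=w[60:300,150:450]
o=np.zeros((600,800,3),np.uint8);o[:388]=a;o[388:588,:250]=cv2.resize(b,(250,200));s=grab_frame("scene")
o[388:588,260:600]=cv2.resize(s[100:270,190:390],(340,200));cv2.imwrite("pics/fin.png",o)
E
```

```text
clock: 59.48
position: [0.4339, 0.3841, 0.2759]
tool_rot: [3.139, 0.002, 3.087]
force: [0.3, 0.7, -0.0]
grip_width: 0.0342
finger_force: 0.0
clock: 59.72
position: [0.433, 0.3834, 0.2727]
tool_rot: [-3.14, -0.001, 3.087]
force: [0.5, 0.5, 0.4]
grip_width: 0.034
finger_force: 0.0
board top 0.89 [ 0.0002 -0.043  -0.0143] 0.06
board top 0.69 [0.0006 0.131  0.004 ] 0.12
board top 0.62 [0.0018 0.0445 0.0096] 0.13
board top 0.61 [ 1.000e-04 -1.327e-01  2.080e-02] 0.09
```

View pics/fin.png

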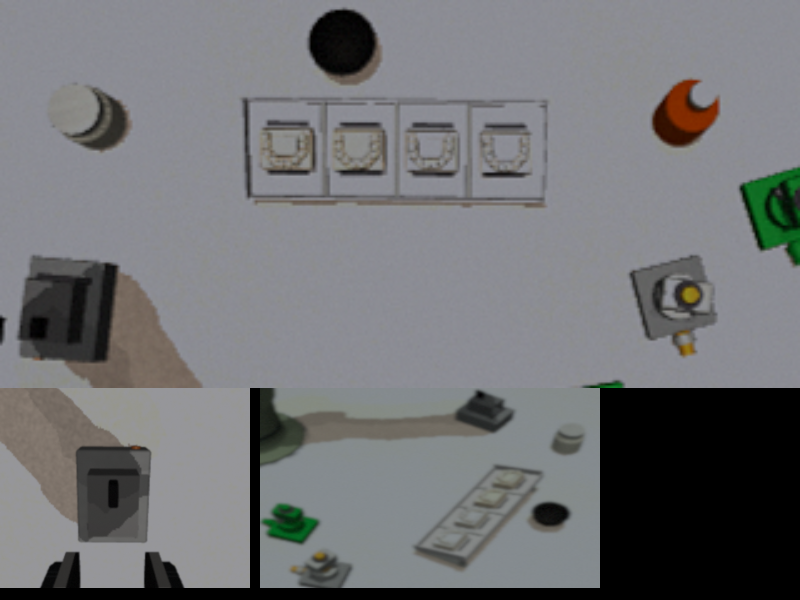

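All four casts lie in their bays, the sleeve is locked and down, the guard is closed, the bystanders have not moved, and the gripper is clear.

```bash
python3 -c "
from workcell import bot;print(bot.job_done())"
```

```text
the job is handed in; nothing more can be done
None
```

The job is done and handed in at about 60 s of the 210 s: coupler released and later locked again, all four casts centred in their bays, toggle flipped to on, and guard closed; my last pictures and force readings agree with this, but the hand-in gave no verdict.

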